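Wind a feed slide home with its loose crank

TASK

Pick up the loose crank, push its square socket fully home on the leaning square shaft end of the feed slide, and wind it clockwise (seen looking at the shaft end) through its full turns until the table is up against the end stop. Leave the crank on the shaft. Move the table only by the crank, never by pushing it, and leave the torch, caliper and pistons where they are.

Things in the scene. Friction and masses are not known exactly. Their poses are not given: they have to be found in the camera images.
- crank_boss (a point): Grip point of the loose crank: on the axis of its steel hub, an upright 36 x 36 mm block 80 mm high, 64 mm above the underside on which it first stands upright on the bench. z: hub axis, up; x: along the arm to the handle; y: across the arm. The arm leaves the hub's x faces; the y faces, 36 mm apart, are free to grip. Crank about 0.5 kg, balanced over the hub.
- crank_handle (a point): Mid-point of the crank's black round handle, parallel to the hub axis, 75 mm out at the crank's +x, 84 mm above the hub's underside. A sleeve 64 mm long (52 to 116 mm above the underside), 25 mm thick, spinning freely on its pin, so it can stay gripped while the crank goes round. Arm 20 mm wide, 36 to 50 mm up; a 36 mm ball is the counterweight, 62 mm out at -x. Axes as crank_boss.
- crank_socket (a point): Mouth centre of the crank's square socket, in the middle of the hub's underside: a hole 19.6 mm square, 42 mm deep, sides parallel to the hub's faces. Axes as crank_boss.
- shaft_seat (a point): Centre of the face of the round collar (45 mm) at the foot of the slide's square shaft end, 105 mm above the bench. z: out along the shaft, leaning 30 degrees from vertical, away from the table; x, y square to the flats, turning with the shaft. End 18 mm square for 28 mm, then tapering to a 9 mm tip at 38 mm. The crank fits in any of 4 turns; it is home when crank_socket meets this point.
- shaft (a joint): Turn of the shaft, rad, growing clockwise seen looking at the shaft end; range 0 to 14.14 (2.25 turns), where the end stop lies. It stays where it is left; turning takes about 0.12 N m, so 2 N at the handle.
- carriage (a joint): Travel of the steel table (90 x 104 mm, carries a bolted-down bearing) along the bed, away from the shaft, m: 20 mm for each turn of the shaft, 0 at the shaft's end of its travel, 0.045 against the end stop.
- torch: Torch standing on its lens, 72 mm across, 174 mm high; origin under its centre. Bystander.
- caliper: Caliper lying flat, 232 mm long; origin under its centre. Bystander.
- piston_set: Pistons hanging in a round retainer plate, 125 mm across, 80 mm high; origin under its centre. Bystander.
- feed_slide: Grey screw-fed slide fixed to the bench, bed 272 x 104 mm; origin on the bench, 30 mm past the shaft collar's centre. x: along the bed, from the gear head with the leaning shaft (robot's side) to the end stop. The crank swings clear all round.

How it is judged:
By the outcome, as a careful person would: the job done as asked, in the order asked, and still so for the second after the job is handed in, with the robot touching nothing.
It also fails if it takes over 72 s, if anything falls off the work surface, if the arm or the gripper's body presses on something with over 40 N, if the wrist force passes 120 N, or if a joint passes its speed limit or range.

ROBOT

A 6-joint arm with a two-finger parallel gripper is mounted at the origin on a cart in front of the work surface, level with it; the furniture and walls round the work are solid. World frame = base frame: x ahead of the robot, y to its left, z up, the work surface at z = 0. Lengths are in m, angles in rad, forces in N, time in s.
With the tool pointing down it reaches from about 0.3 to 0.875 m from the base axis. Payload 6.4 kg.
Tool frame: the origin (TCP) lies between the finger pads; the fingertips stand ctrl.tip_extent ahead of it and the grasp point (between the pads) is the TCP (ctrl.tip_extent is the distance from the TCP to the fingertips, in m); z points along the fingers, y is the line along which they close (so a half turn about z gives the same grasp; the last joint's range is limited). The gripper opens to 85 mm and grips with 20 to 120 N. Pads are 22 mm wide; open, the fingers measure 114 mm over their backs; the gripper's body (76 mm by 85 mm) begins 54 mm behind the grasp point. The pads swing forward as they close: fully open they stand 13 mm farther back than shut.
Start: joints at [-1.531, 0.181, 1.607, -0, 1.354, -0.206], TCP at [0.14, -0.558, 0.216] pointing down, gripper open.
Joint ranges: [-2.99, 2.99], [-0.89, 2.07], [0.3, 2.58], [-1.14, 4.28], [0, 2.63], [-3.12, 3.12]. Speed limits (rad/s): [2.57, 2.57, 3.01, 3.14, 3.14, 3.14].

INTERFACE

Orientations are given as a unit quaternion [w, x, y, z].
In Python, from bench import ctrl gives the robot as it stands.
- The arm moves only by the tool send_rows, never from a script. Its arguments are lists of equal length, an entry for each row: "dr": the turn, a rotation vector about the tool's x, y, z in units of 6 degrees (1.0 is 6 degrees), a list of three; "xyz": the shift along the tool's x, y, z in cm, a list of three; "jaw": the opening in per cent of the stroke, from 0 (shut) to 100 (fully open). In form: {"dr": [[wx, wy, wz], ...], "xyz": [[dx, dy, dz], ...], "jaw": [jaw, ...]}. A call has exactly 8 rows; each row is the pose to reach, as a shift and turn from the pose commanded when the call began, along the tool's axes at that moment; what a row does not reach only later rows make up. A row lasts 1/8 s, in which the tool goes at most 62.5 mm and 10.7 degrees, less where a joint would pass 70% of its speed; a pose out of reach is approached as far as the arm can. A call with a gripper value outside its range is refused whole. The fingers move at their own pace and stop on an object; the grip force is fixed at half the most. Time passes only in rows, so rows that repeat a pose let the fingers close, or fill a call up. It gives the time, the measured TCP pose, the force, the opening and the grip force at its end, in the units of the state.
- ctrl.get_obs(): the state, without advancing time (a new reading comes with each control period).
- ctrl.camera(name): name is "scene" or "top" or "wrist"; returns the picture (384x512x3 uint8, red, green, blue); there is no depth.
- ctrl.calibration(name): a dict with "camera_matrix" (3x3 intrinsics, pixels), "world_from_camera" (4x4, takes a point from camera to world coordinates). Camera axes: x right, y up, looking along -z (the intrinsics and any distortion apply to the point x, -y, -z); pixel columns grow to the right and rows downward; lengths in m; the calibration is good to about 2 mm. A picture is of the moment at which its call begins: read the wrist's pose just before it. calibration takes no time and is no camera call; for the wrist camera it gives the pose at the moment of the call.
- ctrl.hand_in(): hands the job in; it is judged then, once.
The state is a dict: "time_s": time; "q": joint angles; "dq": joint speeds; "joint_efforts": joint torques, N m; "eef_pos": TCP position; "eef_rot": TCP orientation; "wrist_force": force on the tool from outside, world axes, zero at the start; "torque": the same for the moment, N m; "opening": opening from 0.0 (shut) to 1.0 (fully open); "grasp_force": force on a finger pad.
Only numpy, scipy, OpenCV 4.12 (cv2) and the standard library are available. Lean on these libraries where they do the work, as an engineer would, in place of code of your own. Each camera call takes 0.05 s, during which the arm holds its last target. There are 200 camera calls.

## Working session

There is one attempt and no reset: what is moved stays moved. The work goes in short steps, Python scripts to look and compute and a tool call to move; the robot and the scene stay as the last step left them, time stands still between calls to the robot, and variables do not carry over. Pictures are saved under pics/ and viewed, at most 10 in all, crops included, and the job is handed in when it is done.

Besides the shell and the picture viewer there is one more tool, called by a JSON object that holds its "fn" and its "kwargs". send_rows: Moves the arm, as the interface text tells. Its arguments: {"type":"object","properties":{"dr":{"type":"array","items":{"type":"array","items":{"type":"number"}}},"xyz":{"type":"array","items":{"type":"array","items":{"type":"number"}}},"jaw":{"type":"array","items":{"type":"number"}}},"required":["dr","xyz","jaw"]}

```bash
ls; mkdir -p pics
python3 - <<'E'
from bench import ctrl
import cv2,numpy as np
o=ctrl.get_obs();print(o['time_s'],o['eef_pos'],o['eef_rot'],o['opening'],ctrl.tip_extent)
ims=[]
for n in("scene","top"):
    im=ctrl.camera(n)[:,:,::-1].copy();cv2.imwrite(f'pics/{n}0.png',im)
    cv2.imwrite(f'pics/{n}0b.png',cv2.resize(im,(800,600),interpolation=cv2.INTER_CUBIC))
    c=ctrl.calibration(n);print(n,c)
E
```

```text
pics
0.0 [ 0.13989761 -0.55709986  0.21477374] [-8.98241366e-04  9.92457018e-01  1.22589786e-01  7.16034757e-05] 1.003251546617598 0.019
scene {'camera_matrix': array([[411.89897986,   0.        , 245.50925002],
       [  0.        , 411.89897986, 186.67395607],
       [  0.        ,   0.        ,   1.        ]]), 'world_from_camera': array([[-0.71027229,  0.29724792, -0.63808852, -0.21587974],
       [-0.70365502, -0.32500915,  0.63185335,  0.64358265],
       [-0.01956752,  0.89778211,  0.44000498,  0.63497094],
       [ 0.        ,  0.        ,  0.        ,  1.        ]])}
top {'camera_matrix': array([[464.63595598,   0.        , 248.98083903],
       [  0.        , 464.63595598, 193.2480073 ],
       [  0.        ,   0.        ,   1.        ]]), 'world_from_camera': array([[ 0.02192716,  0.99193378, -0.1248462 ,  0.39332071],
       [-0.99975782,  0.02152177, -0.00459508, -0.10058757],
       [-0.0018711 ,  0.12491673,  0.99216547,  1.47708888],
       [ 0.        ,  0.        ,  0.        ,  1.        ]])}
```

View pics/scene0b.png

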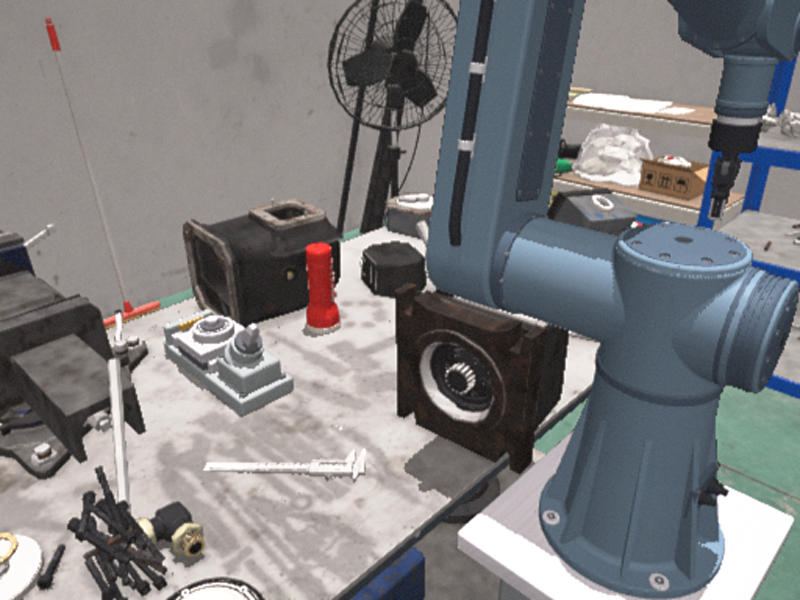

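View pics/top0b.png

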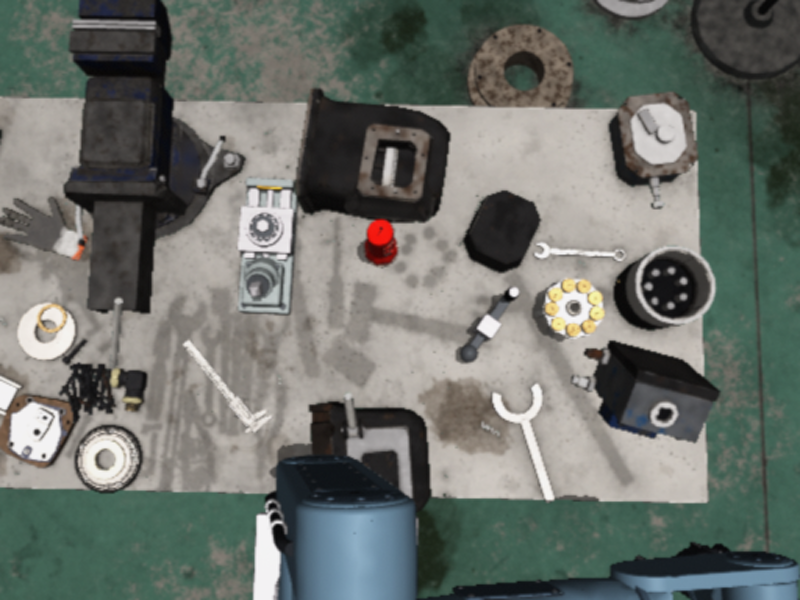

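The top view shows the crank at about (488,325) of 800x600, with its ball at (468,353) and its handle at (513,293). The slide is at x 240–295, y 180–312, with the shaft at about (262,280). I'll crop and measure.

```bash
cat > h.py <<'E'
from bench import ctrl
import cv2,numpy as np
from scipy.spatial.transform import Rotation as R
def ray(c,u,v):
    K=c['camera_matrix'];T=c['world_from_camera']
    d=np.array([(u-K[0,2])/K[0,0],-(v-K[1,2])/K[1,1],-1]);return T[:3,3],T[:3,:3]@d
def onz(c,u,v,z):
    p,d=ray(c,u,v);return p+d*(z-p[2])/d[2]
def proj(c,P):
    K=c['camera_matrix'];T=c['world_from_camera'];q=T[:3,:3].T@(np.asarray(P)-T[:3,3])
    return K[0,0]*q[0]/-q[2]+K[0,2],K[1,1]*-q[1]/-q[2]+K[1,2]
def tri(rays):
    A=np.zeros((3,3));b=np.zeros(3)
    for p,d in rays:
        d=d/np.linalg.norm(d);M=np.eye(3)-np.outer(d,d);A+=M;b+=M@p
    return np.linalg.solve(A,b)
def rot(o): w,x,y,z=o['eef_rot'];return R.from_quat([x,y,z,w])
def move(P,Rt,o=None):
    """shift (cm) and turn (6deg units) in tool axes to reach pose"""
    o=o or ctrl.get_obs();r=rot(o)
    return (r.inv().apply(np.asarray(P)-o['eef_pos'])*100).round(2),np.degrees((r.inv()*Rt).as_rotvec()/6).round(3)
E
python3 - <<'E'
from h import *
c=ctrl.calibration('top')
s=.64
for n,u,v,z in[('hub',488,325,.08),('handle',513,293,.116),('ball',468,353,.043),('shaft',262,284,.105),
 ('bedNL',240,307,.03),('bedNR',291,310,.03),('bedFL',247,180,.03),('bedFR',296,181,.03),('torch',380,228,.174),('piston',573,308,.08)]:
    print(n,onz(c,u*s,v*s,z).round(3))
im=cv2.imread('pics/top0.png')
a=cv2.resize(im[175:240,285:345],(480,520),interpolation=cv2.INTER_CUBIC)
b=cv2.resize(im[108:208,145:195][35:100],(320,520) if 0 else (400,520),interpolation=cv2.INTER_CUBIC)
cv2.imwrite('pics/crop1.png',np.hstack([a[:,:400],b]))
E
```

```text
hub [ 0.528 -0.286  0.08 ]
handle [ 0.587 -0.328  0.116]
ball [ 0.476 -0.252  0.043]
shaft [0.595 0.149 0.105]
bedNL [0.559 0.205 0.03 ]
bedNR [0.555 0.102 0.03 ]
bedFL [0.821 0.203 0.03 ]
bedFR [0.821 0.103 0.03 ]
torch [ 0.693 -0.075  0.174]
piston [ 0.565 -0.451  0.08 ]
```

View pics/crop1.png

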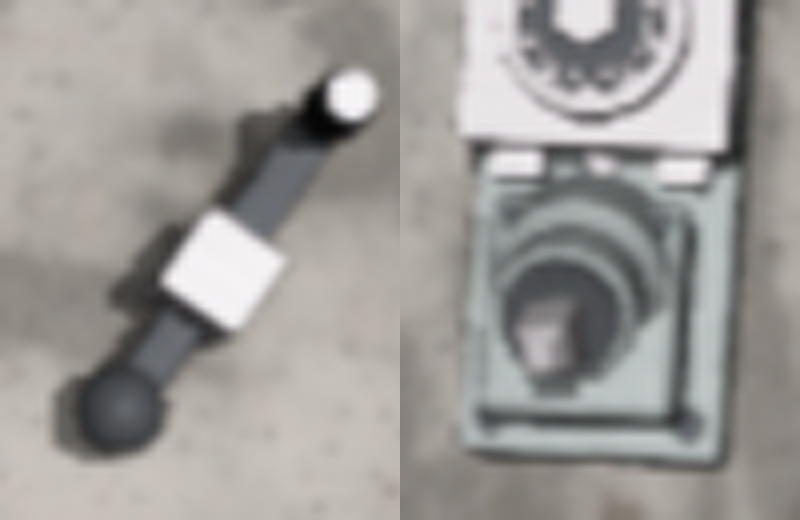

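The crop puts the hub top centre at image px (312.9,208.8), the handle top at (328.8,186.9), and the collar disc at about (165.3,183), with the shaft leaning toward the robot. I'll look closely at the shaft with the wrist camera first, then at the crank.

Run:
```python
from h import *
c=ctrl.calibration('top')
print(onz(c,312.9,208.75,.08),onz(c,328.75,186.9,.116),onz(c,300,226.2,.043))
S=onz(c,165.25,183,.105);print(S)
o=ctrl.get_obs();w=ctrl.calibration('wrist')['world_from_camera']
r=rot(o);print('cam in tool',r.inv().apply(w[:3,3]-o['eef_pos']),r.inv().as_matrix()@w[:3,:3])
u=np.array([-.5,0,.866]);z=-u;y=np.array([0,-1,0]);Rt=R.from_matrix(np.c_[np.cross(y,z),y,z])
print(move(S+.22*u,Rt),S+.22*u)
```

```text
[ 0.52617308 -0.28795839  0.08      ] [ 0.58861755 -0.3296616   0.116     ] [ 0.47482864 -0.25343012  0.043     ]
[0.59138195 0.15637711 0.105     ]
cam in tool [ 0.07975277  0.00111933 -0.15766925] [[-5.70718408e-04  9.50093547e-01  3.11964623e-01]
 [ 9.99999798e-01  4.55082792e-04  4.43470373e-04]
 [ 2.79368608e-04  3.11964813e-01 -9.50093615e-01]]
(array([ 50.49, -60.92,  -7.95]), array([-0.629,  4.973,  2.289])) [0.48138195 0.15637711 0.29552   ]
```

{"fn": "send_rows", "kwargs": {"dr": [[0, 0, 0], [0, 0, 0], [0, 0, 0], [0, 0, 0], [0, 0, 0], [0, 0, 0], [0, 0, 0], [0, 0, 0]], "xyz": [[3, -4, -4], [7, -8, -8], [11, -12, -12], [15, -16, -14], [19, -20, -15], [23, -24, -15], [27, -28, -15], [30, -32, -15]], "jaw": [100, 100, 100, 100, 100, 100, 100, 100]}}

```text
time_s: 1.1
eef_pos: [0.3536, -0.1723, 0.3655]
eef_rot: [-0.0, 0.992, 0.123, 0.0]
wrist_force: [-0.2, 0.6, 0.1]
opening: 1.0
grasp_force: 0.0
```

```bash
cat > t.py <<'E'
from h import *
import sys
o=ctrl.get_obs();print(o['time_s'],o['eef_pos'],o['q'].round(2) if hasattr(o['q'],'round') else o['q'],o['wrist_force'])
S=np.array([.5914,.1564,.105]);u=np.array([-.5,0,.866]);z=-u;y=np.array([0,-1,0]);Rt=R.from_matrix(np.c_[np.cross(y,z),y,z])
print(move(S+float(sys.argv[1])*u,Rt))
E
python3 t.py .15
```

```text
1.1 [ 0.35364078 -0.17231378  0.36550064] [-0.76 -0.34  1.8   0.    1.68  0.57] [-0.15879046  0.57662539  0.06030844]
(array([ 23.8 , -27.91,  13.07]), array([-0.618,  4.972,  2.299]))
```

{"fn": "send_rows", "kwargs": {"dr": [[0, 0.5, 0.2], [-0.1, 1.2, 0.6], [-0.2, 2, 0.9], [-0.3, 2.8, 1.3], [-0.4, 3.6, 1.6], [-0.5, 4.3, 2], [-0.6, 5, 2.3], [-0.6, 5, 2.3]], "xyz": [[3, -4, 0], [7, -8, 0], [10.5, -12, 1], [14, -16, 2], [17.5, -20.5, 5], [21, -24.5, 9], [23.8, -27.9, 13], [23.8, -27.9, 13]], "jaw": [100, 100, 100, 100, 100, 100, 100, 100]}}

```text
time_s: 2.1
eef_pos: [0.5122, 0.157, 0.2298]
eef_rot: [-0.001, 0.967, 0.002, 0.256]
wrist_force: [0.1, 0.5, 0.1]
opening: 0.999
grasp_force: 0.0
```

```bash
python3 t.py .15
python3 - <<'E'
from h import *
import json
c=ctrl.calibration('wrist');im=ctrl.camera('wrist')[:,:,::-1].copy();cv2.imwrite('pics/w1.png',im)
np.savez('w1.npz',**c)
cv2.imwrite('pics/w1b.png',cv2.resize(im,(800,600),interpolation=cv2.INTER_CUBIC))
S=np.array([.5914,.1564,.105]);u=np.array([-.5,0,.866]);print(proj(c,S),proj(c,S+.038*u))
E
```

```text
2.1 [0.51216597 0.1570224  0.2298246 ] [ 0.11 -0.26  2.09 -0.07  0.79  1.71] [0.09804337 0.50424065 0.12739691]
(array([ 0.62,  0.06, -0.23]), array([-0.034,  0.064,  0.035]))
(np.float64(255.79552506855435), np.float64(171.11561097952452)) (np.float64(255.65487802502213), np.float64(180.5315486977313))
```

View pics/w1b.png

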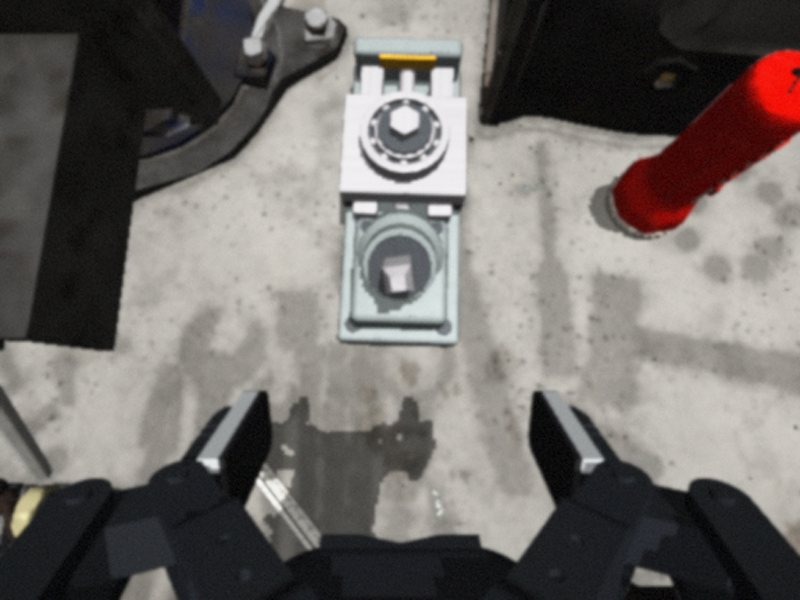

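The wrist view shows the collar disc at about (399,265) of 800x600, matching the projected (255.8,171.1) px, and the shaft's light square tip at about (397,275). I'll crop it for the phase.

Run:
```python
import cv2
im=cv2.imread('pics/w1.png')[148:196,230:286]
cv2.imwrite('pics/crop2.png',cv2.resize(im,None,fx=12,fy=12,interpolation=cv2.INTER_LANCZOS4))
```

```text
(no output)
```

View pics/crop2.png

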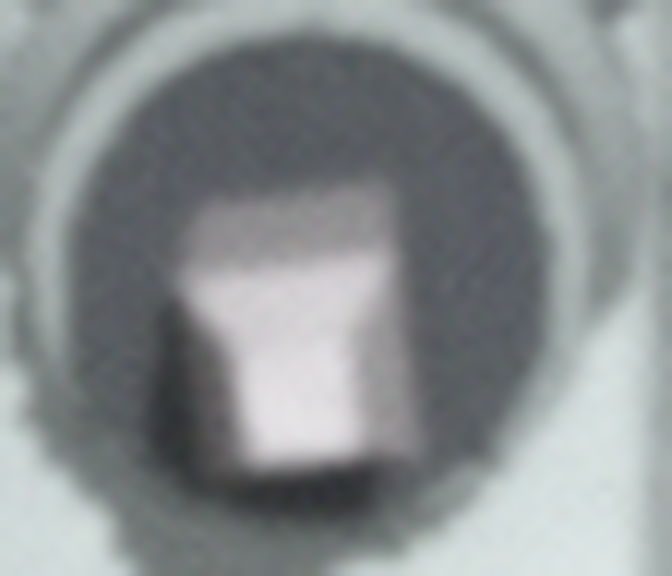

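The collar disc is centred at about px (255.9,170.9), as predicted. The shoulder edge of the shaft runs (185,275)→(395,250) in the crop, so the square is turned about 7°.

Run:
```python
from h import *
c=dict(np.load('w1.npz'));u=np.array([-.5,0,3**.5/2]);ex=np.array([3**.5/2,0,.5]);ey=np.array([0,1,0])
def onp(px,S,h):
    p,d=ray(c,230+px[0]/12,148+px[1]/12);P=S+h*u;return p+d*(u@(P-p))/(u@d)
S=np.array([.5914,.1564,.105])
S2=onp((311,275),S,0);print('S',S2)
S=(S+S2)/2
for a,b,h in [((185,275),(395,250),.028),((200,203),(390,184),0),((245,470),(362,455),.038)]:
    A,B=onp(a,S,h),onp(b,S,h);d=B-A
    print(h,np.linalg.norm(d),np.degrees(np.arctan2(d@ey,d@ex)),[((P-S)@ex*1000,(P-S)@ey*1000) for P in(A,B)])
K=np.array([.5262,-.2880,.08]);H=np.array([.5886,-.3297,.116]);B=np.array([.4748,-.2534,.043])
print('crank yaw',[np.degrees(np.arctan2(*(v[1::-1]))) for v in (H-K,K-B,H-B)],np.linalg.norm((H-K)[:2]),np.linalg.norm((K-B)[:2]))
a=np.radians(-33.7);y=np.array([np.sin(a),-np.cos(a),0]);z=np.array([0,0,-1.]);Rt=R.from_matrix(np.c_[np.cross(y,z),y,z])
for h in(.2,.064):print(h,move([.5262,-.288,h],Rt))
```

```text
S [0.59159273 0.15626888 0.10511127]
0.028 0.017405100803273496 -82.82835933937832 [(np.float64(6.904676233627171), np.float64(10.24340510348548)), (np.float64(9.077566566343103), np.float64(-7.025528898765537))]
0 0.017186139220116418 -83.97349037161833 [(np.float64(6.723090142759519), np.float64(9.951656339544702)), (np.float64(8.527438800224843), np.float64(-7.139502404540698))]
0.038 0.009540231895828165 -82.14297993198237 [(np.float64(-6.8084979032696955), np.float64(5.129539807063627)), (np.float64(-5.504334032484234), np.float64(-4.321131133367794))]
crank yaw [np.float64(-33.75358831981464), np.float64(-33.94653752077977), np.float64(-33.84084554506374)] 0.0750509826717812 0.061960632663006256
0.2 (array([-0.67, 44.38,  3.32]), array([-1.479, -4.817,  5.519]))
0.064 (array([-7.43, 44.4 , 15.12]), array([-1.479, -4.817,  5.519]))
```

{"fn": "send_rows", "kwargs": {"dr": [[-0.1, -0.3, 0.4], [-0.3, -0.9, 1.1], [-0.5, -1.6, 1.9], [-0.7, -2.3, 2.7], [-0.9, -3, 3.5], [-1.1, -3.7, 4.2], [-1.3, -4.3, 4.9], [-1.48, -4.82, 5.52]], "xyz": [[0.5, 4, -1], [0.5, 10, -1], [0.5, 16, -1], [0.3, 22, 0], [0, 28, 0.8], [-0.2, 34, 1.7], [-0.4, 39.5, 2.5], [-0.67, 44.4, 3.3]], "jaw": [100, 100, 100, 100, 100, 100, 100, 100]}}

```text
time_s: 3.15
eef_pos: [0.5265, -0.2944, 0.2051]
eef_rot: [-0.001, 0.956, -0.294, 0.003]
wrist_force: [1.0, 0.7, -0.2]
opening: 1.004
grasp_force: 0.0
```

Run:
```python
from h import *
o=ctrl.get_obs();print(o['time_s'],o['eef_pos'],o['q'],o['wrist_force'])
a=np.radians(-33.85);y=np.array([np.sin(a),-np.cos(a),0]);z=np.array([0,0,-1.]);Rt=R.from_matrix(np.c_[np.cross(y,z),y,z])
for h in(.2,.064):print(h,move([.5262,-.288,h],Rt))
c=ctrl.calibration('wrist');im=ctrl.camera('wrist')[:,:,::-1].copy();cv2.imwrite('pics/w2.png',im)
np.savez('w2.npz',**c)
for P in([.5262,-.288,.08],[.5886,-.3297,.116]):print(proj(c,P))
# hub top: bright blob
g=cv2.cvtColor(im,cv2.COLOR_BGR2GRAY)
u,v=map(int,proj(c,[.5262,-.288,.08]))
print(g[v,u])
m=cv2.inRange(im,(215,215,215),(255,255,255))
n,l,st,ce=cv2.connectedComponentsWithStats(m)
for i in range(1,n):
    if st[i,4]>60:
        print(st[i],ce[i],onz(c,*ce[i],.08),cv2.minAreaRect(cv2.findContours((l==i).astype(np.uint8),0,2)[0][0]))
```

```text
3.15 [ 0.52645787 -0.29443888  0.20512334] [-0.70882485  0.24749842  1.54933044  0.00422908  1.33965321  1.45788589] [ 0.97802034  0.70308341 -0.23993673]
0.2 (array([-0.39, -0.52,  0.51]), array([-0.033, -0.053, -0.058]))
0.064 (array([-0.46, -0.47, 14.11]), array([-0.033, -0.053, -0.058]))
(np.float64(250.24843911613587), np.float64(188.1981694026241))
(np.float64(247.9763324798188), np.float64(113.53490988466176))
133
[310   1  25  56 221] [321.47058824  30.04072398] [ 0.6097297  -0.42100247  0.08      ] ((324.4942626953125, 29.443771362304688), (13.523736000061035, 59.93415832519531), 20.725557327270508)
[ 335    7   77   85 2885] [374.56533795  51.29601386] [ 0.56863381 -0.45153089  0.08      ] ((374.05328369140625, 53.26373291015625), (71.425048828125, 85.893798828125), 41.00908660888672)
[313  65  15  18 102] [319.51960784  73.54901961] [ 0.58033963 -0.40183495  0.08      ] ((320.79998779296875, 71.90000915527344), (18.024982452392578, 11.70042896270752), 71.56504821777344)
[331  95  18  18 118] [341.00847458 103.47457627] [ 0.54659103 -0.40533779  0.08      ] ((339.0615844726
[... 578 characters left out ...]
[ 0.42240003 -0.32168963  0.08      ] ((329.1884765625, 246.57376098632812), (25.607376098632812, 10.370986938476562), 39.80556869506836)
[358 243  14  12  88] [364.72727273 248.64772727] [ 0.39855388 -0.35280289  0.08      ] ((365.5000305175781, 248.50003051757812), (7.602630138397217, 13.86362075805664), 63.43495178222656)
[374 244  49  38 445] [397.35955056 262.44494382] [ 0.36281095 -0.37488733  0.08      ] ((397.7362365722656, 262.6986389160156), (56.731842041015625, 8.785245895385742), 38.088775634765625)
[423 280  33  25 297] [438.15151515 293.45454545] [ 0.29915159 -0.39607948  0.08      ] ((438.439453125, 294.1100769042969), (37.0134162902832, 9.129426002502441), 38.290164947509766)
```

View pics/w2.png

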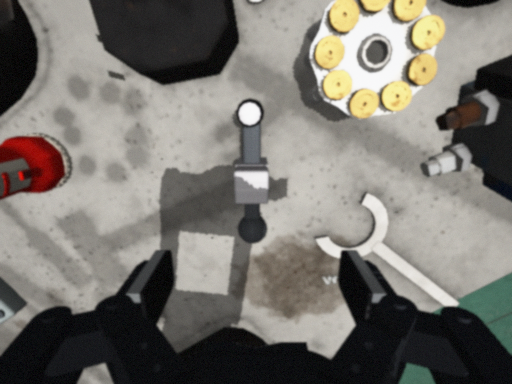

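The wrist view shows the hub top centred at about (251.5,187), predicted (250.2,188), and the handle top at (249,113). The fingers straddle the hub with clear space, so I'll descend and grip.

{"fn": "send_rows", "kwargs": {"dr": [[-0.03, -0.05, -0.06], [-0.03, -0.05, -0.06], [-0.03, -0.05, -0.06], [-0.03, -0.05, -0.06], [-0.03, -0.05, -0.06], [-0.03, -0.05, -0.06], [-0.03, -0.05, -0.06], [-0.03, -0.05, -0.06]], "xyz": [[-0.46, -0.4, 2], [-0.46, -0.4, 6], [-0.46, -0.4, 10], [-0.46, -0.4, 13], [-0.46, -0.4, 14.1], [-0.46, -0.4, 14.1], [-0.46, -0.4, 14.1], [-0.46, -0.4, 14.1]], "jaw": [100, 100, 100, 100, 100, 80, 60, 40]}}

```text
time_s: 4.2
eef_pos: [0.5267, -0.2843, 0.0635]
eef_rot: [0.0, 0.957, -0.289, 0.001]
wrist_force: [-0.7, -1.0, 3.2]
opening: 0.409
grasp_force: 2.1
```

{"fn": "send_rows", "kwargs": {"dr": [[0, 0, 0], [0, 0, 0], [0, 0, 0], [0, 0, 0], [0, 0, 0], [0, 0, 0], [0, 0, 0], [0, 0, 0]], "xyz": [[0, 0, 0], [0, 0, 0], [0, 0, 0], [0, 0, 0], [0, 0, 0], [0, 0, 0], [0, 0, 0], [0, 0, 0]], "jaw": [30, 20, 10, 0, 0, 0, 0, 0]}}

```text
time_s: 5.2
eef_pos: [0.5287, -0.2885, 0.0688]
eef_rot: [0.003, 0.957, -0.289, 0.004]
wrist_force: [-7.7, -3.2, 28.0]
opening: -0.001
grasp_force: 13.8
```

Run:
```python
from h import *
o=ctrl.get_obs();print(o['time_s'],o['eef_pos'],o['wrist_force'],o['opening'],o['grasp_force'],rot(o).as_matrix())
im=ctrl.camera('wrist')[:,:,::-1].copy();cv2.imwrite('pics/w3.png',im);np.savez('w3.npz',**ctrl.calibration('wrist'))
u=np.array([-.5,0,3**.5/2]);ex=np.array([3**.5/2,0,.5]);ey=np.array([0,1,0])
S=np.array([.5908,.1566,.105]);a=np.radians(7.1);x=np.cos(a)*ex+np.sin(a)*ey;Rt=R.from_matrix(np.c_[x,np.cross(-u,x),-u])
print([(h,move(S+(.064+h)*u,Rt)) for h in (.06,0)])
```

```text
5.2 [ 0.52873262 -0.28851176  0.06877645] [-7.65290607 -3.21553902 28.04492634] -0.0009543402004436363 13.773114363430068 [[ 0.83329869 -0.55278959  0.00608007]
 [-0.55274055 -0.83331395 -0.00810848]
 [ 0.00954889  0.00339608 -0.99994864]]
[(0.06, (array([-24.46, -37.05, -14.72]), array([ 1.23 ,  4.893, -6.601]))), (0, (array([-22.01, -38.72,  -9.51]), array([ 1.23 ,  4.893, -6.601])))]
```

Run:
```python
from h import *
a=cv2.imread('pics/w3.png')[60:384,120:420]
b=ctrl.camera('top')[:,:,::-1].copy();cv2.imwrite('pics/top1.png',b);b=b[165:245,270:350]
cv2.imwrite('pics/v3.png',np.hstack([cv2.resize(a,(400,432)),cv2.resize(b,(432,432)[:2],interpolation=cv2.INTER_CUBIC)])[:, :800])
```

```text
(no output)
```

View pics/v3.png

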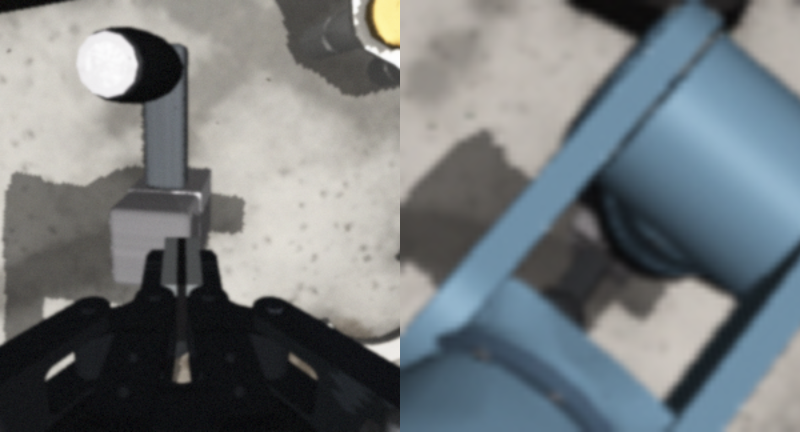

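The fingers shut without the hub between them; the hub is at upper left of the fingertips in the wrist crop and leans a little. I'll lift clear with the jaws shut and look again.

{"fn": "send_rows", "kwargs": {"dr": [[0, 0, 0], [0, 0, 0], [0, 0, 0], [0, 0, 0], [0, 0, 0], [0, 0, 0], [0, 0, 0], [0, 0, 0]], "xyz": [[0, 0, -0.7], [0, 0, -1.4], [0, 0, -2.5], [0, 0, -5], [0, 0, -9], [0, 0, -13], [0, 0, -15], [0, 0, -15]], "jaw": [0, 0, 0, 0, 0, 0, 0, 0]}}

```text
time_s: 6.3
eef_pos: [0.5269, -0.2845, 0.214]
eef_rot: [0.0, 0.957, -0.289, 0.001]
wrist_force: [-0.2, 0.3, 0.8]
opening: -0.001
grasp_force: 0.0
```

Run:
```python
from h import *
o=ctrl.get_obs();print(o['time_s'],o['eef_pos'],o['wrist_force'],o['opening'],o['grasp_force'],rot(o).as_matrix())
im=ctrl.camera('wrist')[:,:,::-1].copy();cv2.imwrite('pics/w4.png',im);c=ctrl.calibration('wrist');np.savez('w4.npz',**c);print(c['camera_matrix'][0])
s=ctrl.camera('scene')[:,:,::-1]
cv2.imwrite('pics/v4.png',cv2.resize(im[90:290,130:380],(800,600)))
```

```text
6.3 [ 0.52691639 -0.28447285  0.2140403 ] [-0.18071089  0.26222519  0.8018239 ] -0.0013421932383549046 0.0 [[ 8.33387323e-01 -5.52683977e-01  2.44785293e-03]
 [-5.52682872e-01 -8.33390832e-01 -1.16832321e-03]
 [ 2.68573171e-03 -3.79220637e-04 -9.99996322e-01]]
[287.61984852   0.         255.74725764]
```

View pics/v4.png

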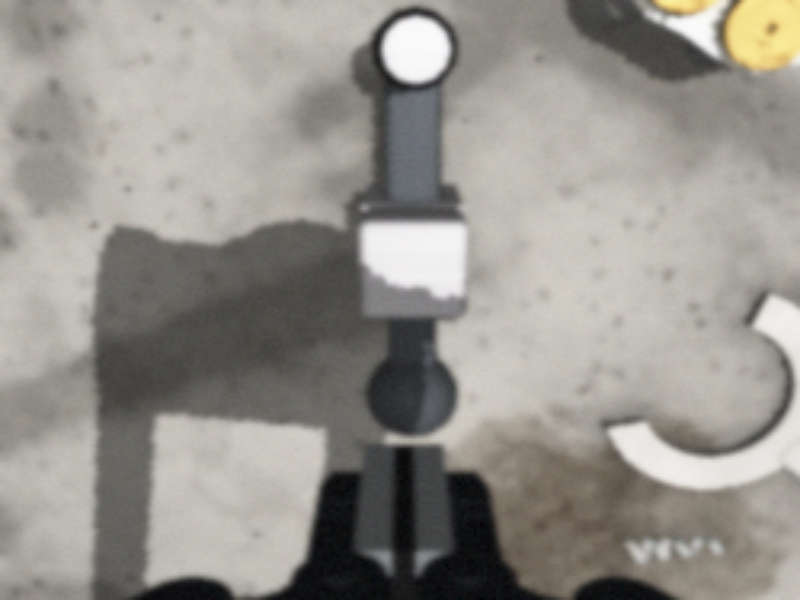

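The crank stands upright and nearly where it was: the hub top is at crop (414,268), the handle top at (417,48) and the ball at (412,395).

Run:
```python
from h import *
c=dict(np.load('w4.npz'));f=lambda x,y:(130+x/3.2,90+y/3)
K=onz(c,*f(414,268),.08);H=onz(c,*f(417,48),.116);B=onz(c,*f(412,395),.043)
print(K,H,B,np.linalg.norm((H-K)[:2]),np.linalg.norm((K-B)[:2]),[np.degrees(np.arctan2(v[1],v[0])) for v in(H-K,H-B)])
o=ctrl.get_obs();r=rot(o)
for P in(K,H,B):print(r.inv().apply(P-o['eef_pos'])*100)
# finger tips: predicted vs seen
for z in (0,.019):print('tip px',proj(c,o['eef_pos']+r.apply([0,0,z])))
print('seen pads crop y 445-550 ->',90+445/3,90+550/3)
c2=dict(np.load('w2.npz'))
print(onz(c2,251.5,187.5,.08),onz(c2,249.1,113.2,.116))
```

```text
[ 0.52602897 -0.2893295   0.08      ] [ 0.58726221 -0.33014348  0.116     ] [ 0.47284467 -0.25385131  0.043     ] 0.07358865902955813 0.06393177841148828 [np.float64(-33.68476729208442), np.float64(-33.69485683172605)]
[ 0.39253184  0.4720821  13.10107223]
[7.7428845  0.48509435 9.48374534]
[-5.99189656  0.45883486 16.81612557]
tip px (np.float64(254.08021004499), np.float64(240.56106697593924))
tip px (np.float64(254.25295048893005), np.float64(227.633957644646))
seen pads crop y 445-550 -> 238.33333333333334 273.33333333333337
[ 0.52609382 -0.28948628  0.08      ] [ 0.58829635 -0.33062047  0.116     ]
```

Run:
```python
from h import *
c=dict(np.load('w4.npz'));o=ctrl.get_obs();r=rot(o)
for x in(0,.011):
  for z in(-.04,-.02,-.01,0,.019):print(x,z,proj(c,o['eef_pos']+r.apply([x,0,z])))
print(o['eef_pos'])
a=np.radians(-33.75);y=np.array([np.sin(a),-np.cos(a),0]);z=np.array([0,0,-1.]);Rt=R.from_matrix(np.c_[np.cross(y,z),y,z])
for h in(.2,.045):print(h,move([.5261,-.2892,h],Rt))
```

```text
0 -0.04 (np.float64(253.56911259071887), np.float64(278.8092763680538))
0 -0.02 (np.float64(253.85553748382483), np.float64(257.37453981227924))
0 -0.01 (np.float64(253.97427354755968), np.float64(248.48887272438276))
0 0 (np.float64(254.08021004499), np.float64(240.56106697593924))
0 0.019 (np.float64(254.25295048893005), np.float64(227.633957644646))
0.011 -0.04 (np.float64(253.5017901900301), np.float64(258.63206546763183))
0.011 -0.02 (np.float64(253.80288284995063), np.float64(239.2138269631589))
0.011 -0.01 (np.float64(253.92716184080584), np.float64(231.19875583468738))
0.011 0 (np.float64(254.03777924905205), np.float64(224.06475523620296))
0.011 0.019 (np.float64(254.21761969748087), np.float64(212.46638308968303))
[ 0.5255641  -0.28348755  0.21102351]
0.2 (array([0.36, 0.45, 1.1 ]), array([-0.008,  0.022,  0.032]))
0.045 (array([ 0.4 ,  0.46, 16.6 ]), array([-0.008,  0.022,  0.032]))
```

{"fn": "send_rows", "kwargs": {"dr": [[0, 0, 0], [0, 0, 0], [0, 0, 0], [0, 0, 0], [0, 0, 0], [0, 0, 0], [0, 0, 0], [0, 0, 0]], "xyz": [[0.2, 0.2, 0], [0.4, 0.46, 0], [0.4, 0.46, 0], [0.4, 0.46, 0], [0.4, 0.46, 2], [0.4, 0.46, 4], [0.4, 0.46, 5], [0.4, 0.46, 5]], "jaw": [100, 100, 100, 100, 100, 100, 100, 100]}}

```text
time_s: 7.4
eef_pos: [0.5262, -0.2894, 0.1607]
eef_rot: [-0.001, 0.957, -0.289, -0.001]
wrist_force: [0.2, -0.6, 0.1]
opening: 0.998
grasp_force: 0.0
```

Run:
```python
from h import *
o=ctrl.get_obs();print(o['time_s'],o['eef_pos'],o['opening'],o['dq'])
im=ctrl.camera('wrist')[:,:,::-1].copy();cv2.imwrite('pics/w5.png',im)
o=ctrl.get_obs();print(o['eef_pos'])
a=np.radians(-33.75);y=np.array([np.sin(a),-np.cos(a),0]);z=np.array([0,0,-1.]);Rt=R.from_matrix(np.c_[np.cross(y,z),y,z])
print(move([.5261,-.2892,.035],Rt))
```

```text
7.4 [ 0.52615141 -0.28941503  0.16071996] 0.9983723637533181 [ 0.00044282 -0.02058167 -0.02641517  0.0005214   0.00945892 -0.00208369]
[ 0.52664695 -0.2898605   0.16169967]
(array([-0.06, -0.02, 12.67]), array([-0.007,  0.016,  0.03 ]))
```

{"fn": "send_rows", "kwargs": {"dr": [[0, 0, 0], [0, 0, 0], [0, 0, 0], [0, 0, 0], [0, 0, 0], [0, 0, 0], [0, 0, 0], [0, 0, 0]], "xyz": [[0, 0, 3], [0, 0, 6], [0, 0, 8], [0, 0, 9.5], [0, 0, 11], [0, 0, 12], [0, 0, 12.6], [0, 0, 12.6]], "jaw": [100, 100, 100, 90, 80, 70, 60, 50]}}

```text
time_s: 8.45
eef_pos: [0.5266, -0.2897, 0.0357]
eef_rot: [-0.001, 0.957, -0.289, -0.001]
wrist_force: [-0.8, -1.3, -0.1]
opening: 0.501
grasp_force: 0.0
```

{"fn": "send_rows", "kwargs": {"dr": [[0, 0, 0], [0, 0, 0], [0, 0, 0], [0, 0, 0], [0, 0, 0], [0, 0, 0], [0, 0, 0], [0, 0, 0]], "xyz": [[0, 0, 0], [0, 0, 0], [0, 0, 0], [0, 0, 0], [0, 0, 0], [0, 0, 0], [0, 0, 0], [0, 0, 0]], "jaw": [45, 40, 35, 30, 20, 10, 0, 0]}}

```text
time_s: 9.45
eef_pos: [0.5271, -0.2898, 0.0366]
eef_rot: [-0.0, 0.957, -0.289, 0.0]
wrist_force: [0.3, 2.8, 5.3]
opening: 0.41
grasp_force: 59.9
```

Run:
```python
from h import *
o=ctrl.get_obs();print(o['time_s'],o['eef_pos'],o['wrist_force'],o['opening'],o['grasp_force'],rot(o).as_matrix().round(4))
im=ctrl.camera('wrist')[:,:,::-1].copy();cv2.imwrite('pics/w6.png',im);np.savez('w6.npz',**ctrl.calibration('wrist'))
```

```text
9.45 [ 0.52710801 -0.28982281  0.03659908] [0.2988511  2.79041636 5.29888534] 0.4102807010541099 59.857662320137024 [[ 8.332e-01 -5.529e-01  3.000e-04]
 [-5.529e-01 -8.332e-01  9.000e-04]
 [-2.000e-04 -9.000e-04 -1.000e+00]]
```

Gripped (opening 0.41, about 35 mm, 60 N). I'll lift next.

{"fn": "send_rows", "kwargs": {"dr": [[0, 0, 0], [0, 0, 0], [0, 0, 0], [0, 0, 0], [0, 0, 0], [0, 0, 0], [0, 0, 0], [0, 0, 0]], "xyz": [[0, 0, -1], [0, 0, -4], [0, 0, -8], [0, 0, -12], [0, 0, -16], [0, 0, -19], [0, 0, -20], [0, 0, -20]], "jaw": [0, 0, 0, 0, 0, 0, 0, 0]}}

```text
time_s: 10.5
eef_pos: [0.5264, -0.2899, 0.2353]
eef_rot: [-0.001, 0.957, -0.289, -0.001]
wrist_force: [0.3, -0.0, -6.0]
opening: 0.412
grasp_force: 61.3
```

```bash
cat > g.py <<'E'
from h import *
import sys
o=ctrl.get_obs();print(o['time_s'],o['eef_pos'],o['wrist_force'],o['opening'],o['grasp_force'],np.round(o['q'],2))
u=np.array([-.5,0,3**.5/2]);ex=np.array([3**.5/2,0,.5]);ey=np.array([0,1,0])
S=np.array([.5908,.1566,.105]);a=np.radians(7.1);x=np.cos(a)*ex+np.sin(a)*ey;Rt=R.from_matrix(np.c_[x,np.cross(-u,x),-u])
for h in map(float,sys.argv[1:]):print(h,move(S+(.036+h)*u,Rt,o))
r=rot(o);d=o['eef_pos']+r.apply([0,0,.036])-S
print('socket rel seat (ex,ey,u) mm',(np.array([d@ex,d@ey,d@u])*1000).round(2))
E
python3 g.py .08 0
```

```text
10.5 [ 0.5264184  -0.28994028  0.23532991] [ 0.33078851 -0.03143954 -5.99857339] 0.41207372903564043 61.28486394882202 [-0.7   0.22  1.52  0.    1.4   1.46]
0.08 (array([-24.16, -37.56,   3.05]), array([ 1.159,  4.982, -6.624]))
0.0 (array([-20.81, -39.76,   9.97]), array([ 1.159,  4.982, -6.624]))
socket rel seat (ex,ey,u) mm [  -8.63 -446.49  113.9 ]
```

{"fn": "send_rows", "kwargs": {"dr": [[0.1, 0.5, -0.7], [0.3, 1.2, -1.6], [0.4, 1.9, -2.5], [0.6, 2.6, -3.4], [0.8, 3.3, -4.3], [0.9, 3.9, -5.2], [1.06, 4.5, -6], [1.16, 4.98, -6.62]], "xyz": [[-3, -3, -2], [-7, -7, -2], [-11, -12, -2], [-14.5, -17, -2], [-17.5, -22, -2], [-20, -27, -1], [-22, -32.5, 1], [-24.2, -37.5, 3]], "jaw": [0, 0, 0, 0, 0, 0, 0, 0]}}

```text
time_s: 11.5
eef_pos: [0.5305, 0.1581, 0.2035]
eef_rot: [0.016, 0.964, 0.061, 0.257]
wrist_force: [1.4, -1.6, -4.8]
opening: 0.41
grasp_force: 62.0
```

{"fn": "send_rows", "kwargs": {"dr": [[0, 0, 0], [0, 0, 0], [0, 0, 0], [0, 0, 0], [0, 0, 0], [0, 0, 0], [0, 0, 0], [0, 0, 0]], "xyz": [[0, 0, 0], [0, 0, 0], [0, 0, 0], [0, 0, 0], [0, 0, 0], [0, 0, 0], [0, 0, 0], [0, 0, 0]], "jaw": [0, 0, 0, 0, 0, 0, 0, 0]}}

```text
time_s: 12.5
eef_pos: [0.5324, 0.1563, 0.2064]
eef_rot: [0.016, 0.964, 0.06, 0.258]
wrist_force: [0.3, -0.1, -5.0]
opening: 0.412
grasp_force: 63.3
```

```bash
python3 g.py .08 .045 0
python3 - <<'E'
from h import *
im=ctrl.camera('wrist')[:,:,::-1].copy();cv2.imwrite('pics/w7.png',im);np.savez('w7.npz',**ctrl.calibration('wrist'))
s=ctrl.camera('scene')[:,:,::-1].copy();cv2.imwrite('pics/s7.png',s)
c=ctrl.calibration('scene');u,v=map(int,proj(c,[.57,.157,.14]));print(u,v)
a=cv2.resize(s[v-50:v+50,u-50:u+50],(500,500),interpolation=cv2.INTER_CUBIC)
t=ctrl.camera('top')[:,:,::-1].copy();cv2.imwrite('pics/t7.png',t)
b=cv2.resize(im[60:300,180:330],(300,480),interpolation=cv2.INTER_CUBIC);b=np.vstack([b,np.zeros((20,300,3),np.uint8)])
cv2.imwrite('pics/v7.png',np.hstack([a,b]))
E
```

```text
12.5 [0.53242627 0.15628911 0.20644384] [ 0.2740046  -0.05721795 -5.00342256] 0.4117634064753758 63.28074932098389 [ 0.1  -0.18  2.08 -0.08  0.72  1.6 ]
0.08 (array([-0.01, -0.03,  0.1 ]), array([ 0.001, -0.003, -0.003]))
0.045 (array([-0.01, -0.03,  3.6 ]), array([ 0.001, -0.003, -0.003]))
0.0 (array([-0.02, -0.03,  8.1 ]), array([ 0.001, -0.003, -0.003]))
socket rel seat (ex,ey,u) mm [ 0.18 -0.31 81.04]
162 207
```

View pics/v7.png

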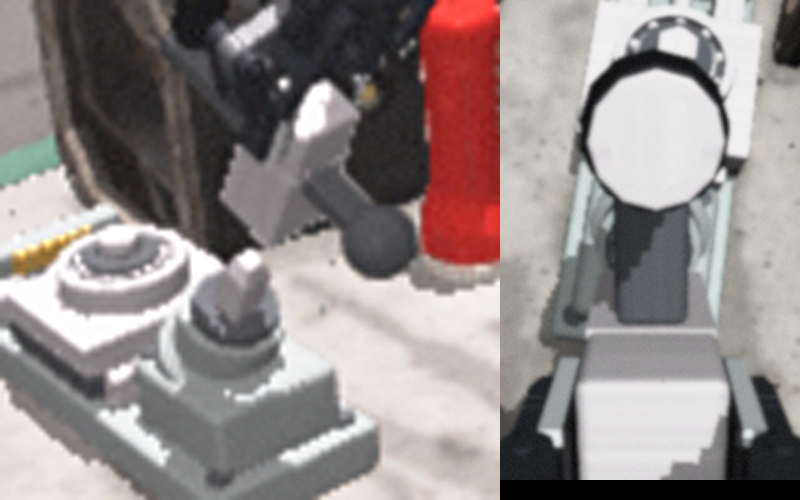

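The view shows the hub held above the shaft tip, aligned with it and leaning with it. I'll advance along the shaft.

{"fn": "send_rows", "kwargs": {"dr": [[0, 0, 0], [0, 0, 0], [0, 0, 0], [0, 0, 0], [0, 0, 0], [0, 0, 0], [0, 0, 0], [0, 0, 0]], "xyz": [[0, 0, 1], [0, 0, 2], [0, 0, 3], [0, 0, 3.7], [0, 0, 4.3], [0, 0, 4.8], [0, 0, 5.2], [0, 0, 5.2]], "jaw": [0, 0, 0, 0, 0, 0, 0, 0]}}

```text
time_s: 13.65
eef_pos: [0.5589, 0.1565, 0.1617]
eef_rot: [0.016, 0.964, 0.06, 0.259]
wrist_force: [0.2, 1.1, -5.1]
opening: 0.412
grasp_force: 63.4
```

```bash
python3 g.py 0;python3 g.py 0|tail -1
```

```text
13.65 [0.55891804 0.15653997 0.1617233 ] [ 0.20459889  1.13026244 -5.0572654 ] 0.4120681749157682 63.36138367652893 [ 0.1  -0.05  2.07 -0.09  0.6   1.6 ]
0.0 (array([-0.08, -0.01,  2.91]), array([-0.002, -0.013, -0.004]))
socket rel seat (ex,ey,u) mm [ 0.8  -0.05 29.06]
socket rel seat (ex,ey,u) mm [ 0.8  -0.05 29.06]
```

{"fn": "send_rows", "kwargs": {"dr": [[0, 0, 0], [0, 0, 0], [0, 0, 0], [0, 0, 0], [0, 0, 0], [0, 0, 0], [0, 0, 0], [0, 0, 0]], "xyz": [[0, 0, 0.3], [0, 0, 0.6], [0, 0, 0.9], [0, 0, 1.2], [0, 0, 1.5], [0, 0, 1.8], [0, 0, 2.1], [0, 0, 2.1]], "jaw": [0, 0, 0, 0, 0, 0, 0, 0]}}

```text
time_s: 14.65
eef_pos: [0.5696, 0.1571, 0.1437]
eef_rot: [0.015, 0.964, 0.06, 0.259]
wrist_force: [1.5, 6.9, -5.9]
opening: 0.41
grasp_force: 63.2
```

```bash
python3 g.py 0
```

```text
14.65 [0.56963699 0.15710196 0.14369258] [ 1.52257515  6.86147282 -5.89222168] 0.4104186371567218 63.236364126205444 [ 0.1   0.    2.06 -0.09  0.56  1.6 ]
0.0 (array([-0.11,  0.04,  0.81]), array([-0.009, -0.022, -0.002]))
socket rel seat (ex,ey,u) mm [1.1  0.54 8.09]
```

{"fn": "send_rows", "kwargs": {"dr": [[0, 0, 0], [0, 0, 0], [0, 0, 0], [0, 0, 0], [0, 0, 0], [0, 0, 0], [0, 0, 0], [0, 0, 0]], "xyz": [[0, -0.08, 0.1], [0, -0.08, 0.3], [0, -0.08, 0.5], [0, -0.08, 0.7], [0, -0.08, 0.8], [0, -0.08, 0.9], [0, -0.08, 1], [0, -0.08, 1]], "jaw": [0, 0, 0, 0, 0, 0, 0, 0]}}

```text
time_s: 15.65
eef_pos: [0.5741, 0.1576, 0.1374]
eef_rot: [0.016, 0.964, 0.06, 0.259]
wrist_force: [-25.2, 2.6, 28.3]
opening: 0.411
grasp_force: 68.5
```

```bash
python3 g.py 0
```

```text
15.65 [0.57409437 0.15758252 0.13737174] [-25.18248371   2.5608169   28.31410694] 0.4113762156268539 68.50455164909363 [ 0.1   0.03  2.05 -0.09  0.54  1.61]
0.0 (array([-0.18,  0.08,  0.04]), array([ 0.001, -0.021,  0.006]))
socket rel seat (ex,ey,u) mm [1.8  0.99 0.39]
```

The crank is home: about 0.4 mm from the seat with 38 N axial resistance. I'll release and back off.

{"fn": "send_rows", "kwargs": {"dr": [[0, 0, 0], [0, 0, 0], [0, 0, 0], [0, 0, 0], [0, 0, 0], [0, 0, 0], [0, 0, 0], [0, 0, 0]], "xyz": [[0, 0, 0], [0, 0, -0.2], [0, 0, -0.2], [0, 0, -0.2], [0, 0, -1], [0, 0, -3], [0, 0, -6], [0, 0, -8.2]], "jaw": [60, 80, 100, 100, 100, 100, 100, 100]}}

```text
time_s: 16.65
eef_pos: [0.5325, 0.1572, 0.207]
eef_rot: [0.016, 0.964, 0.06, 0.259]
wrist_force: [-0.1, 0.5, 0.1]
opening: 1.003
grasp_force: 0.0
```

{"fn": "send_rows", "kwargs": {"dr": [[0, 0, 0], [0, 0, 0], [0, 0, 0], [0, 0, 0], [0, 0, 0], [0, 0, 0], [0, 0, 0], [0, 0, 0]], "xyz": [[0, 0, -0.5], [2, 0, -0.5], [4, 0, -0.5], [6, 0, -0.5], [7.5, 0, -0.5], [7.5, 0, -0.5], [7.5, 0, -0.5], [7.5, 0, -0.5]], "jaw": [100, 100, 100, 100, 100, 100, 100, 100]}}

```text
time_s: 17.65
eef_pos: [0.594, 0.1663, 0.2463]
eef_rot: [0.016, 0.964, 0.06, 0.258]
wrist_force: [1.4, -0.1, 0.2]
opening: 1.002
grasp_force: 0.0
```

```bash
cat > k.py <<'E'
from h import *
u=np.array([-.5,0,3**.5/2]);ex=np.array([3**.5/2,0,.5]);ey=np.array([0,1,0])
A0=np.array([.5741,.1576,.1374])-.0364*u  # seat centre as felt
def hp(phi,h):a=np.radians(phi);return A0+h*u+.075*(np.cos(a)*ex+np.sin(a)*ey)
def st():
    o=ctrl.get_obs();d=o['eef_pos']-A0;print(o['time_s'],o['eef_pos'],np.round(o['wrist_force'],1),round(o['opening'],3),round(o['grasp_force'],1),np.round(o['q'],2))
    print('phi',np.degrees(np.arctan2(d@ey,d@ex)),'r',np.hypot(d@ey,d@ex),'h',d@u);return o
E
python3 - <<'E'
from k import *
o=st()
print(move(hp(7.1,.062),rot(o),o))
c=ctrl.calibration('wrist');im=ctrl.camera('wrist')[:,:,::-1].copy();cv2.imwrite('pics/w8.png',im)
o=ctrl.get_obs();p=[proj(c,hp(7.1,h)) for h in(.116,.05)]+[proj(c,A0+.08*u)];print(p)
for q in p:cv2.circle(im,(int(q[0]),int(q[1])),2,(0,0,255),-1)
cv2.imwrite('pics/v8.png',im)
E
```

```text
17.65 [0.59402324 0.16634306 0.24634076] [ 1.4 -0.1  0.2] 1.002 0.0 [ 0.11 -0.07  1.9  -0.08  0.79  1.6 ]
phi 6.949948051886508 r 0.07225532571081217 h 0.12078384155712567
(array([ 0.28, -0.02,  5.88]), array([0., 0., 0.]))
[(np.float64(253.6418149405453), np.float64(231.30477527108354)), (np.float64(254.19178765678538), np.float64(197.3417666269418)), (np.float64(254.2342196867357), np.float64(295.55062867229435))]
```

View pics/v8.png

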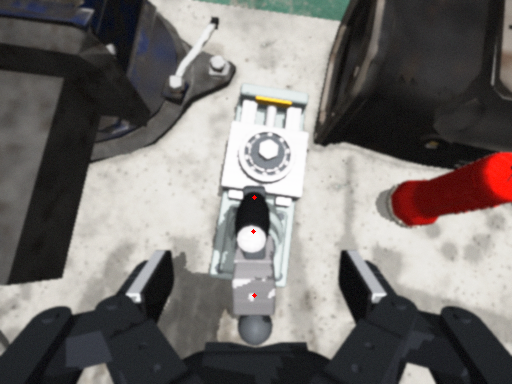

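The wrist view shows the crank seated on the shaft, with the handle top at (252,238) between the open fingers (predicted 231), so no x correction is needed. I'll descend and grip the handle.

{"fn": "send_rows", "kwargs": {"dr": [[0, 0, 0], [0, 0, 0], [0, 0, 0], [0, 0, 0], [0, 0, 0], [0, 0, 0], [0, 0, 0], [0, 0, 0]], "xyz": [[0, 0, 1], [0, 0, 2.5], [0, 0, 4], [0, 0, 5], [0, 0, 5.9], [0, 0, 5.9], [0, 0, 5.9], [0, 0, 5.9]], "jaw": [100, 100, 100, 100, 100, 90, 70, 50]}}

```text
time_s: 18.7
eef_pos: [0.6245, 0.1665, 0.1967]
eef_rot: [0.016, 0.964, 0.06, 0.259]
wrist_force: [0.6, 0.3, 0.3]
opening: 0.508
grasp_force: 0.0
```

{"fn": "send_rows", "kwargs": {"dr": [[0, 0, 0], [0, 0, 0], [0, 0, 0], [0, 0, 0], [0, 0, 0], [0, 0, 0], [0, 0, 0], [0, 0, 0]], "xyz": [[0, 0, 0], [0, 0, 0], [0, 0, 0], [0, 0, 0], [0, 0, 0], [0, 0, 0], [0, 0, 0], [0, 0, 0]], "jaw": [40, 30, 20, 10, 0, 0, 0, 0]}}

```text
time_s: 19.7
eef_pos: [0.6247, 0.1664, 0.1965]
eef_rot: [0.016, 0.964, 0.06, 0.259]
wrist_force: [-0.3, 1.0, 4.1]
opening: 0.274
grasp_force: 58.8
```

Run:
```python
from k import *
o=st();r=rot(o)
for k in range(0,451,45):print(k,(r.inv().apply(hp(7.1-k,.06)-hp(7.1,.06))*100).round(2))
```

```text
19.7 [0.62466239 0.16642288 0.19647434] [-0.3  1.   4.1] 0.274 58.8 [ 0.1   0.05  1.89 -0.08  0.68  1.6 ]
phi 6.861124367475005 r 0.07385438394237949 h 0.06227867792448929
0 [0. 0. 0.]
45 [-2.2  5.3 -0. ]
90 [-7.5   7.5  -0.01]
135 [-12.8    5.31  -0.02]
180 [-15.     0.    -0.02]
225 [-12.8   -5.3   -0.02]
270 [-7.5  -7.5  -0.01]
315 [-2.2 -5.3 -0. ]
360 [ 0. -0.  0.]
405 [-2.2  5.3 -0. ]
450 [-7.5   7.5  -0.01]
```

Handle gripped (about 23 mm, 59 N). I'll wind the first quarter clockwise.

{"fn": "send_rows", "kwargs": {"dr": [[0, 0, 0], [0, 0, 0], [0, 0, 0], [0, 0, 0], [0, 0, 0], [0, 0, 0], [0, 0, 0], [0, 0, 0]], "xyz": [[-0.14, 1.46, 0], [-0.57, 2.87, 0], [-1.26, 4.17, 0], [-2.2, 5.3, 0], [-3.33, 6.24, 0], [-4.63, 6.93, 0], [-6.04, 7.36, 0], [-7.5, 7.5, 0]], "jaw": [0, 0, 0, 0, 0, 0, 0, 0]}}

```text
time_s: 20.7
eef_pos: [0.5669, 0.0835, 0.1628]
eef_rot: [0.015, 0.964, 0.059, 0.258]
wrist_force: [-0.0, 10.4, 0.7]
opening: 0.269
grasp_force: 58.6
```

```bash
python3 -c "
from k import *
o=st();print(o['torque'])"
```

```text
20.7 [0.56690117 0.08346756 0.16280463] [-0.  10.4  0.7] 0.269 58.6 [-0.09 -0.09  2.1   0.08  0.61  1.31]
phi -85.01365408867915 r 0.07441406000837912 h 0.06200047392618915
[1.81216838 0.16177247 0.98390244]
```

{"fn": "send_rows", "kwargs": {"dr": [[0, 0, 0], [0, 0, 0], [0, 0, 0], [0, 0, 0], [0, 0, 0], [0, 0, 0], [0, 0, 0], [0, 0, 0]], "xyz": [[-1.46, -0.24, 0], [-2.87, -0.67, 0], [-4.17, -1.36, 0], [-5.3, -2.3, 0], [-6.24, -3.43, 0], [-6.93, -4.7, 0], [-7.36, -6.1, 0], [-7.5, -7.55, 0]], "jaw": [0, 0, 0, 0, 0, 0, 0, 0]}}

```text
time_s: 21.7
eef_pos: [0.496, 0.1482, 0.1218]
eef_rot: [0.017, 0.964, 0.06, 0.26]
wrist_force: [9.2, -1.0, -2.7]
opening: 0.266
grasp_force: 59.5
```

```bash
python3 -c "
from k import *
o=st();print(o['torque'])"
```

```text
21.7 [0.49602723 0.1481947  0.12176439] [ 9.2 -1.  -2.7] 0.266 59.5 [ 0.09 -0.13  2.24 -0.1   0.51  1.61]
phi -172.892597674121 r 0.07601491036369282 h 0.06189554711562689
[-0.32804021 -0.86228681 -0.1605263 ]
```

{"fn": "send_rows", "kwargs": {"dr": [[0, 0, 0], [0, 0, 0], [0, 0, 0], [0, 0, 0], [0, 0, 0], [0, 0, 0], [0, 0, 0], [0, 0, 0]], "xyz": [[0.24, -1.46, 0], [0.67, -2.87, 0], [1.36, -4.17, 0], [2.3, -5.3, 0], [3.43, -6.24, 0], [4.7, -6.93, 0], [6.1, -7.36, 0], [7.55, -7.45, 0]], "jaw": [0, 0, 0, 0, 0, 0, 0, 0]}}

```text
time_s: 22.7
eef_pos: [0.5524, 0.233, 0.1543]
eef_rot: [0.015, 0.964, 0.06, 0.258]
wrist_force: [-2.6, 4.8, -1.9]
opening: 0.262
grasp_force: 59.9
```

{"fn": "send_rows", "kwargs": {"dr": [[0, 0, 0], [0, 0, 0], [0, 0, 0], [0, 0, 0], [0, 0, 0], [0, 0, 0], [0, 0, 0], [0, 0, 0]], "xyz": [[1.46, 0.14, 0], [2.87, 0.57, 0], [4.17, 1.26, 0], [5.3, 2.2, 0], [6.24, 3.33, 0], [6.93, 4.63, 0], [7.36, 6.04, 0], [7.45, 7.5, 0]], "jaw": [0, 0, 0, 0, 0, 0, 0, 0]}}

```text
time_s: 23.7
eef_pos: [0.6252, 0.1654, 0.1969]
eef_rot: [0.016, 0.964, 0.06, 0.259]
wrist_force: [-0.7, 1.2, 0.8]
opening: 0.263
grasp_force: 60.3
```

```bash
python3 -c "
from k import *
o=st();print(o['torque']);print(move(hp(7,.062),rot(o),o))"
```

```text
23.7 [0.625245   0.16542029 0.19686649] [-0.7  1.2  0.8] 0.263 60.3 [ 0.1   0.05  1.89 -0.08  0.68  1.6 ]
phi 6.030490250937493 r 0.07443804197650807 h 0.0623269933837993
[0.21615452 0.44996233 0.08575356]
(array([ 0.06, -0.13,  0.03]), array([0., 0., 0.]))
```

One turn done. Second turn.

{"fn": "send_rows", "kwargs": {"dr": [[0, 0, 0], [0, 0, 0], [0, 0, 0], [0, 0, 0], [0, 0, 0], [0, 0, 0], [0, 0, 0], [0, 0, 0]], "xyz": [[-0.14, 1.46, 0], [-0.57, 2.87, 0], [-1.26, 4.15, 0], [-2.2, 5.25, 0], [-3.33, 6.18, 0], [-4.63, 6.85, 0], [-6.04, 7.28, 0], [-7.5, 7.4, 0]], "jaw": [0, 0, 0, 0, 0, 0, 0, 0]}}

```text
time_s: 24.7
eef_pos: [0.5677, 0.0839, 0.1637]
eef_rot: [0.015, 0.964, 0.059, 0.259]
wrist_force: [1.6, 10.4, -0.2]
opening: 0.269
grasp_force: 59.8
```

{"fn": "send_rows", "kwargs": {"dr": [[0, 0, 0], [0, 0, 0], [0, 0, 0], [0, 0, 0], [0, 0, 0], [0, 0, 0], [0, 0, 0], [0, 0, 0]], "xyz": [[-1.46, -0.14, 0], [-2.87, -0.57, 0], [-4.17, -1.26, 0], [-5.3, -2.2, 0], [-6.2, -3.33, 0], [-6.88, -4.63, 0], [-7.28, -6.04, 0], [-7.4, -7.5, 0]], "jaw": [0, 0, 0, 0, 0, 0, 0, 0]}}

```text
time_s: 25.7
eef_pos: [0.4964, 0.1482, 0.1221]
eef_rot: [0.017, 0.964, 0.06, 0.258]
wrist_force: [1.1, -2.4, -1.3]
opening: 0.268
grasp_force: 60.4
```

{"fn": "send_rows", "kwargs": {"dr": [[0, 0, 0], [0, 0, 0], [0, 0, 0], [0, 0, 0], [0, 0, 0], [0, 0, 0], [0, 0, 0], [0, 0, 0]], "xyz": [[0.14, -1.46, 0], [0.57, -2.87, 0], [1.26, -4.17, 0], [2.2, -5.3, 0], [3.33, -6.24, 0], [4.63, -6.9, 0], [6.04, -7.3, 0], [7.45, -7.4, 0]], "jaw": [0, 0, 0, 0, 0, 0, 0, 0]}}

```text
time_s: 26.7
eef_pos: [0.5526, 0.233, 0.1546]
eef_rot: [0.015, 0.964, 0.06, 0.258]
wrist_force: [-1.3, 6.1, -3.3]
opening: 0.269
grasp_force: 60.0
```

{"fn": "send_rows", "kwargs": {"dr": [[0, 0, 0], [0, 0, 0], [0, 0, 0], [0, 0, 0], [0, 0, 0], [0, 0, 0], [0, 0, 0], [0, 0, 0]], "xyz": [[1.46, 0.14, 0], [2.87, 0.57, 0], [4.17, 1.26, 0], [5.3, 2.2, 0], [6.24, 3.33, 0], [6.93, 4.63, 0], [7.36, 6.04, 0], [7.45, 7.5, 0]], "jaw": [0, 0, 0, 0, 0, 0, 0, 0]}}

```text
time_s: 27.7
eef_pos: [0.6252, 0.1652, 0.1969]
eef_rot: [0.016, 0.964, 0.06, 0.259]
wrist_force: [-0.7, 2.2, 0.4]
opening: 0.266
grasp_force: 60.4
```

```bash
python3 -c "
from k import *
o=st();print(move(hp(7,.062),rot(o),o))
for k in (45,70,85,90,95,100): print(k,move(hp(7.1-k,.062),rot(o),o)[0])
a=cv2.imread('pics/top0.png');b=ctrl.camera('top')[:,:,::-1].copy();cv2.imwrite('pics/t9.png',b)
c=ctrl.calibration('top')
for im in(a,b):
  m=cv2.inRange(im[100:175,145:200],(200,200,200),(255,255,255));n,l,s,ce=cv2.connectedComponentsWithStats(m);i=1+np.argmax(s[1:,4]);print(s[i],ce[i])
"
```

```text
27.7 [0.6252285 0.165151  0.1968776] [-0.7  2.2  0.4] 0.266 60.4 [ 0.1   0.05  1.89 -0.08  0.68  1.6 ]
phi 5.824967440541285 r 0.07440154675746655 h 0.06234486414224766
(array([ 0.06, -0.15,  0.03]), array([0., 0., 0.]))
45 [-2.13  5.14  0.04]
70 [-4.87  6.88  0.03]
85 [-6.78  7.31  0.03]
90 [-7.44  7.34  0.03]
95 [-8.09  7.31  0.03]
100 [-8.74  7.22  0.03]
[  7  21  35  41 679] [24.84683358 42.17673049]
[  8  20  35  29 549] [24.93806922 34.2859745 ]
```

Two turns done. Final quarter turn onto the stop, pushing a little past it.

{"fn": "send_rows", "kwargs": {"dr": [[0, 0, 0], [0, 0, 0], [0, 0, 0], [0, 0, 0], [0, 0, 0], [0, 0, 0], [0, 0, 0], [0, 0, 0]], "xyz": [[-0.14, 1.46, 0], [-0.57, 2.87, 0], [-1.26, 4.15, 0], [-2.2, 5.25, 0], [-3.33, 6.18, 0], [-4.63, 6.85, 0], [-6.04, 7.28, 0], [-7.2, 7.35, 0]], "jaw": [0, 0, 0, 0, 0, 0, 0, 0]}}

```text
time_s: 28.75
eef_pos: [0.5702, 0.0859, 0.1653]
eef_rot: [0.016, 0.964, 0.061, 0.259]
wrist_force: [0.5, -0.7, -0.5]
opening: 0.001
grasp_force: 0.0
```

{"fn": "send_rows", "kwargs": {"dr": [[0, 0, 0], [0, 0, 0], [0, 0, 0], [0, 0, 0], [0, 0, 0], [0, 0, 0], [0, 0, 0], [0, 0, 0]], "xyz": [[-0.2, 0, 0], [-0.4, 0, 0], [-0.6, 0, 0], [-0.8, 0, 0], [-0.9, -0.05, 0], [-1, -0.05, 0], [-1, -0.05, 0], [-1, -0.05, 0]], "jaw": [0, 0, 0, 0, 0, 0, 0, 0]}}

```text
time_s: 29.75
eef_pos: [0.5617, 0.0839, 0.1599]
eef_rot: [0.016, 0.964, 0.06, 0.259]
wrist_force: [0.4, 0.3, 0.7]
opening: 0.001
grasp_force: 0.0
```

```bash
python3 -c "
from k import *
o=st();print(rot(o).inv().apply(o['wrist_force']))"
```

```text
29.75 [0.56170642 0.08385515 0.15985796] [0.4 0.3 0.7] 0.001 0.0 [-0.09 -0.09  2.11  0.08  0.6   1.31]
phi -89.61477571924189 r 0.07374651261598528 h 0.062045958019276516
[ 0.71477066 -0.23454562 -0.37359671]
```

The handle slipped out of the fingers, so I'll retract and locate it by measurement.

{"fn": "send_rows", "kwargs": {"dr": [[0, 0, 0], [0, 0, 0], [0, 0, 0], [0, 0, 0], [0, 0, 0], [0, 0, 0], [0, 0, 0], [0, 0, 0]], "xyz": [[0, 0, -2], [0, 0, -5], [0, 0, -8], [0, 0, -11], [-3, 0, -12], [-6, 0, -12], [-6, 0, -12], [-6, 0, -12]], "jaw": [0, 0, 0, 0, 100, 100, 100, 100]}}

```text
time_s: 30.75
eef_pos: [0.4511, 0.0762, 0.2351]
eef_rot: [0.016, 0.964, 0.059, 0.259]
wrist_force: [-0.1, -0.2, -0.3]
opening: 0.844
grasp_force: 0.0
```

```bash
cat > f.py <<'E'
from k import *
o=st();c=ctrl.calibration('wrist');im=ctrl.camera('wrist')[:,:,::-1].copy();cv2.imwrite('pics/wf%.2f.png'%o['time_s'],im)
def onp(px,h):
    p,d=ray(c,*px);P=A0+h*u;return p+d*(u@(P-p))/(u@d)
print('hub px',proj(c,A0+.08*u))
def blobs(m,h,nm,amin):
    n,l,s,ce=cv2.connectedComponentsWithStats(m)
    for i in range(1,n):
        if s[i,4]>amin:
            d=onp(ce[i],h)-A0;rr=np.hypot(d@ex,d@ey)
            if rr<.12:print(nm,s[i],ce[i].round(1),'r',rr.round(4),'phi',np.degrees(np.arctan2(d@ey,d@ex)).round(1))
blobs(cv2.inRange(im,(200,)*3,(255,)*3),.116,'white(handle h)',40)
blobs(cv2.inRange(im,(0,)*3,(45,)*3),.084,'black(handle mid)',40)
blobs(cv2.inRange(im,(46,)*3,(95,)*3),.043,'darkgrey(arm,ball)',60)
for p in range(-180,180,15):
    q=[proj(c,hp(p,.116)),proj(c,hp(p,.08))];print(p,*[(tuple(int(t) for t in x),im[int(x[1]),int(x[0])] if 0<=x[1]<384 and 0<=x[0]<512 else None) for x in q])
E
python3 f.py
```

```text
30.75 [0.45113974 0.07624437 0.23505995] [-0.1 -0.2 -0.3] 0.844 0.0 [-0.15 -0.54  2.27  0.1   0.9   1.26]
phi -125.32519968402919 r 0.09971478539808698 h 0.18245612561129607
hub px (np.float64(170.13112115560136), np.float64(116.23327666879688))
white(handle h) [159   0  23  24 462] [170.2  10.7] r 0.0728 phi -6.2
white(handle h) [185   0  11   7  43] [190.6   2. ] r 0.082 phi -15.1
white(handle h) [207   0  15   9 122] [214.1   3.6] r 0.0884 phi -24.9
white(handle h) [ 206    0   51   56 1112] [238.3  30.2] r 0.0862 phi -39.7
white(handle h) [205  62  10  26 153] [209.6  74.5] r 0.0517 phi -46.4
white(handle h) [222  64  18  32 413] [231.1  79.6] r 0.0632 phi -57.3
white(handle h) [ 151   95   41   45 1354] [170.  116.7] r 0.0103 phi -75.6
black(handle mid) [   0    0  157  147 7249] [43.  42.8] r 0.1109 phi 66.2
black(handle mid) [165   3  42  64 902] [189.8  31.3] r 0.0689 phi -12.2
black(handle mid) [179 144   7  16  61] [182.4 150.8] r 0.0311 phi -155.5
black(handle mid) [167 180  20  12  46] [177.8 187.1] r 0.0634 phi -170.8
darkgrey(arm,ball) [  28    0  131   83 2452] [92.6 3
[... 2120 characters left out ...]
array([148, 154, 160], dtype=uint8)) ((84, 81), array([163, 170, 173], dtype=uint8))
90 ((55, 105), array([166, 175, 176], dtype=uint8)) ((83, 105), array([169, 176, 180], dtype=uint8))
105 ((61, 132), array([172, 178, 181], dtype=uint8)) ((87, 128), array([161, 170, 171], dtype=uint8))
120 ((72, 156), array([126, 133, 134], dtype=uint8)) ((96, 149), array([174, 180, 186], dtype=uint8))
135 ((89, 177), array([128, 136, 141], dtype=uint8)) ((110, 167), array([137, 141, 147], dtype=uint8))
150 ((109, 194), array([131, 140, 141], dtype=uint8)) ((127, 182), array([164, 170, 172], dtype=uint8))
165 ((131, 205), array([122, 127, 129], dtype=uint8)) ((147, 192), array([151, 158, 163], dtype=uint8))
```

Run:
```python
from k import *
a=cv2.imread('pics/top0.png');b=ctrl.camera('top')[:,:,::-1].copy();cv2.imwrite('pics/t10.png',b)
T=a[133:159,153:184]
for nm,im in(('t9',cv2.imread('pics/t9.png')),('now',b)):
    r=cv2.matchTemplate(im[100:175,140:200],T,cv2.TM_CCOEFF_NORMED);_,v,_,l=cv2.minMaxLoc(r);print(nm,v,'shift px',l[0]+140-153,l[1]+100-133)
c=ctrl.calibration('top');p=[proj(c,[.72,.155,.07]),proj(c,[.765,.155,.07])];print('45mm px',p[0][1]-p[1][1])
# hub top square, wrist view
import glob
im=cv2.imread('pics/wf30.75.png');c=None
cw=ctrl.calibration('wrist')
def onp(px,h):
    q,d=ray(cw,*px);P=A0+h*u;return q+d*(u@(P-q))/(u@d)
m=cv2.inRange(im,(200,)*3,(255,)*3);n,l,s,ce=cv2.connectedComponentsWithStats(m);i=l[116,170]
cn=max(cv2.findContours((l==i).astype(np.uint8),0,1)[0],key=len)[:,0]
pts=np.array([[(onp(q,.08)-A0)@ex,(onp(q,.08)-A0)@ey] for q in cn])*1e3
print('hub rect mm',cv2.minAreaRect(pts.astype(np.float32)))
# handle disc in top view: white disc near predicted
for phi in(7,-5,-15):print(phi,proj(ctrl.calibration('top'),hp(phi,.116)))
m=cv2.inRange(b[120:215,140:200],(215,)*3,(255,)*3);n,l,s,ce=cv2.connectedComponentsWithStats(m)
ct=ctrl.calibration('top')
for i in range(1,n):
    if s[i,4]>8:
        q,d=ray(ct,*(ce[i]+[140,120]));P=A0+.116*u;w=q+d*(u@(P-q))/(u@d)-A0;print(s[i],ce[i]+[140,120],'r',np.hypot(w@ex,w@ey),'phi',np.degrees(np.arctan2(w@ey,w@ex)))
```

```text
t9 0.9572696089744568 shift px 1 -13
now 0.9790952205657959 shift px 1 -13
45mm px 14.1730575986048
hub rect mm ((-1.1925325393676758, -0.07010459899902344), (31.739253997802734, 32.257144927978516), 82.73255157470703)
7 (np.float64(152.22702077896037), np.float64(172.64743637850972))
-5 (np.float64(158.03824588563657), np.float64(172.67616892891954))
-15 (np.float64(162.86191935228254), np.float64(173.56929029683963))
[ 14   0  34  28 402] [170.44776119 133.14427861] r 0.19049339518023367 phi -13.731968441022756
[26  9  6  5 25] [168.6  131.04] r 0.1948634775976699 phi -12.050748242457272
[16 30  7 14 60] [159.45       155.71666667] r 0.12345913867518671 phi -6.076258797537836
[30 30  2 14 20] [170.35 155.6 ] r 0.13068109110301104 phi -18.767263564879343
[37 31  6 15 71] [179.95774648 157.87323944] r 0.13580920084812556 phi -29.706328192896372
```

Crank angle from the hub's flats is φ≈-7°, and the table is about 41 mm along, so roughly 76° remain. I'll regrip the handle with the tool turned 60° so the pads push along the last stretch.

Run:
```python
from k import *
o=st()
a=np.radians(67.);x=np.cos(a)*ex+np.sin(a)*ey;Rt=R.from_matrix(np.c_[x,np.cross(-u,x),-u])
P=lambda h:A0+h*u+.073*(np.cos(np.radians(-7))*ex+np.sin(np.radians(-7))*ey)
print(move(P(.16),Rt,o),move(P(.057),Rt,o))
```

```text
30.85 [0.45119755 0.07632196 0.23494182] [ 0.3 -0.4 -0.5] 0.992 0.0 [-0.15 -0.54  2.27  0.1   0.9   1.26]
phi -125.35521306312666 r 0.09965669608483957 h 0.18232491933019154
(array([13.8 , -5.58,  2.25]), array([ 0.011, -0.012, -9.985])) (array([13.79, -5.58, 12.55]), array([ 0.011, -0.012, -9.985]))
```

{"fn": "send_rows", "kwargs": {"dr": [[0, 0, -1], [0, 0, -2.4], [0, 0, -3.8], [0, 0, -5.2], [0, 0, -6.6], [0, 0, -8], [0, 0, -9.2], [0, 0, -10]], "xyz": [[2, -1, 0], [4, -2, 0], [6, -3, 0], [8, -4, 0.5], [10, -5, 1], [12, -5.3, 1.5], [13.8, -5.6, 2], [13.8, -5.6, 2.25]], "jaw": [55, 55, 55, 55, 55, 55, 55, 55]}}

```text
time_s: 31.85
eef_pos: [0.576, 0.1496, 0.2801]
eef_rot: [0.144, 0.804, 0.535, 0.216]
wrist_force: [0.1, 0.5, 0.3]
opening: 0.55
grasp_force: 0.0
```

{"fn": "send_rows", "kwargs": {"dr": [[0, 0, 0], [0, 0, 0], [0, 0, 0], [0, 0, 0], [0, 0, 0], [0, 0, 0], [0, 0, 0], [0, 0, 0]], "xyz": [[0, 0, 0], [0, 0, 0], [0, 0, 0], [0, 0, 0], [0, 0, 0], [0, 0, 0], [0, 0, 0], [0, 0, 0]], "jaw": [55, 55, 55, 55, 55, 55, 55, 55]}}

```text
time_s: 32.85
eef_pos: [0.5739, 0.149, 0.2795]
eef_rot: [0.143, 0.805, 0.534, 0.216]
wrist_force: [0.3, -0.1, -1.2]
opening: 0.549
grasp_force: 0.0
```

```bash
python3 f.py | grep -v '^-\?[0-9]* (('
python3 - <<'E'
from k import *
o=st()
a=np.radians(67.);x=np.cos(a)*ex+np.sin(a)*ey;Rt=R.from_matrix(np.c_[x,np.cross(-u,x),-u])
P=lambda h:A0+h*u+.073*(np.cos(np.radians(-7))*ex+np.sin(np.radians(-7))*ey)
print(move(P(.057),Rt,o))
print([proj(ctrl.calibration('wrist'),P(h)) for h in (.116,.084)])
E
```

```text
32.85 [0.57392404 0.14899812 0.27954294] [ 0.3 -0.1 -1.2] 0.549 0.0 [ 0.08 -0.17  1.92 -0.05  0.87  0.5 ]
phi -6.915703785063331 r 0.07143884504993431 h 0.15958737783802096
hub px (np.float64(178.5622266932201), np.float64(217.34456761829978))
white(handle h) [    0     0   374   376 47154] [192.7 149.3] r 0.0708 phi 46.7
white(handle h) [   0  104   72   61 1932] [ 30.5 130.4] r 0.1168 phi 114.2
white(handle h) [ 136  125  113   44 1423] [209.2 145.9] r 0.0778 phi 39.2
white(handle h) [226 152  28  26 413] [239.6 163.8] r 0.0801 phi 21.5
white(handle h) [157 159  30  16 149] [171.3 167.6] r 0.054 phi 58.1
white(handle h) [199 159  17   6  60] [207.5 161.3] r 0.0674 phi 36.2
white(handle h) [241 169  20  10  83] [252.  173.3] r 0.0824 phi 13.7
white(handle h) [133 198  16   7  68] [141.8 200.7] r 0.0324 phi 96.2
white(handle h) [ 94 210  18  12 115] [103.1 216.9] r 0.049 phi 138.7
white(handle h) [146 223  13   8  62] [151.9 226.3] r 0.013 phi 121.3
white(handle h) [140 262  37  32 470] [157.7 278.4] r 0.0403 phi -129.0
white(handle h) [202 317  14  24 194] [207.8 330.7] r 0.0956 phi
[... 186 characters left out ...]
 8  80] [192.  175.1] r 0.03 phi 55.0
darkgrey(arm,ball) [200 172  69  38 899] [226.8 190.1] r 0.0423 phi -3.6
darkgrey(arm,ball) [ 74 188  43  31 391] [ 95.1 204.1] r 0.0941 phi 157.6
darkgrey(arm,ball) [111 201  46  35 904] [129.8 216.2] r 0.0623 phi 170.1
darkgrey(arm,ball) [179 241  33  46 153] [194.5 263. ] r 0.0691 phi -111.1
32.9 [0.57389378 0.14900857 0.27949511] [ 0.4  0.7 -0. ] 0.55 0.0 [ 0.08 -0.17  1.92 -0.05  0.87  0.5 ]
phi -6.912224825309733 r 0.07138783690077287 h 0.15956108290012297
(array([ 0.03,  0.15, 10.26]), array([ 0.003, -0.001,  0.014]))
[(np.float64(257.66202148640974), np.float64(211.01532059106822)), (np.float64(257.3878068572303), np.float64(197.41118395274773))]
```

{"fn": "send_rows", "kwargs": {"dr": [[0, 0, 0], [0, 0, 0], [0, 0, 0], [0, 0, 0], [0, 0, 0], [0, 0, 0], [0, 0, 0], [0, 0, 0]], "xyz": [[0.2, 0.15, 2], [0.2, 0.15, 4], [0.2, 0.15, 6], [0.2, 0.15, 8], [0.2, 0.15, 9.5], [0.2, 0.15, 10.2], [0.2, 0.15, 10.2], [0.2, 0.15, 10.2]], "jaw": [55, 55, 55, 55, 55, 55, 55, 50]}}

```text
time_s: 33.9
eef_pos: [0.6271, 0.1503, 0.1931]
eef_rot: [0.143, 0.805, 0.534, 0.216]
wrist_force: [0.4, -0.7, 0.7]
opening: 0.502
grasp_force: 0.0
```

{"fn": "send_rows", "kwargs": {"dr": [[0, 0, 0], [0, 0, 0], [0, 0, 0], [0, 0, 0], [0, 0, 0], [0, 0, 0], [0, 0, 0], [0, 0, 0]], "xyz": [[0, 0, 0], [0, 0, 0], [0, 0, 0], [0, 0, 0], [0, 0, 0], [0, 0, 0], [0, 0, 0], [0, 0, 0]], "jaw": [40, 30, 20, 10, 0, 0, 0, 0]}}

```text
time_s: 34.9
eef_pos: [0.627, 0.1503, 0.1926]
eef_rot: [0.143, 0.805, 0.534, 0.216]
wrist_force: [-3.1, 1.5, 4.5]
opening: 0.272
grasp_force: 59.0
```

Run:
```python
from k import *
o=st();r=rot(o);h=.058
for p in (-16,-25,-34,-43,-52,-61,-70,-79,-84,-90):
    a=np.radians(p);print(p,(r.inv().apply(A0+h*u+.0745*(np.cos(a)*ex+np.sin(a)*ey)-o['eef_pos'])*100).round(2))
```

```text
34.9 [0.6270148  0.15033446 0.1925914 ] [-3.1  1.5  4.5] 0.272 59.0 [ 0.07  0.05  1.9  -0.06  0.67  0.5 ]
phi -5.651411165154841 r 0.07377986867638353 h 0.05773975701211098
-16 [-1.29  0.35 -0.03]
-25 [-2.46  0.4  -0.03]
-34 [-3.62  0.27 -0.03]
-43 [-4.75 -0.05 -0.03]
-52 [-5.81 -0.54 -0.03]
-61 [-6.78 -1.18 -0.03]
-70 [-7.65 -1.97 -0.03]
-79 [-8.37 -2.89 -0.03]
-84 [-8.71 -3.44 -0.03]
-90 [-9.05 -4.15 -0.03]
```

Regripped (0.272, 59 N). Final stretch.

{"fn": "send_rows", "kwargs": {"dr": [[0, 0, 0], [0, 0, 0], [0, 0, 0], [0, 0, 0], [0, 0, 0], [0, 0, 0], [0, 0, 0], [0, 0, 0]], "xyz": [[-1.29, 0.33, 0], [-2.46, 0.38, 0], [-3.62, 0.27, 0], [-4.75, -0.05, 0], [-5.8, -0.54, 0], [-6.75, -1.18, 0], [-7.6, -1.97, 0], [-8, -2.4, 0]], "jaw": [0, 0, 0, 0, 0, 0, 0, 0]}}

```text
time_s: 35.9
eef_pos: [0.5794, 0.0849, 0.1642]
eef_rot: [0.143, 0.806, 0.533, 0.215]
wrist_force: [0.0, -0.1, -0.2]
opening: -0.001
grasp_force: 0.0
```

Run:
```python
from k import *
o=st();r=rot(o);h=.058;print(r.inv().apply(o['wrist_force']))
for p in (-79,-84,-88,-92):
    a=np.radians(p);print(p,(r.inv().apply(A0+h*u+.0745*(np.cos(a)*ex+np.sin(a)*ey)-o['eef_pos'])*100).round(2))
```

```text
35.9 [0.57943582 0.08485057 0.16421208] [ 0.  -0.1 -0.2] -0.001 0.0 [-0.08 -0.06  2.07  0.07  0.61  0.28]
phi -76.08268872251794 r 0.0749496655002074 h 0.056952032246656424
[-0.12395411 -0.00072167  0.16049403]
-79 [-0.18 -0.34 -0.1 ]
-84 [-0.52 -0.89 -0.1 ]
-88 [-0.76 -1.35 -0.1 ]
-92 [-0.96 -1.83 -0.1 ]
```

The handle stops at the same angle both times, which suggests the end stop. I'll retract and check.

{"fn": "send_rows", "kwargs": {"dr": [[0, 0, 0], [0, 0, 0], [0, 0, 1.4], [0, 0, 2.8], [0, 0, 4.2], [0, 0, 5.6], [0, 0, 7], [0, 0, 8]], "xyz": [[0, 0, -2], [0, 0, -5], [0, 0, -8], [0, 1, -11], [-2, 3, -13], [-3, 5, -13], [-3, 7, -13], [-3, 8, -13]], "jaw": [0, 0, 0, 0, 0, 0, 0, 0]}}

```text
time_s: 36.9
eef_pos: [0.5699, 0.0253, 0.3094]
eef_rot: [0.043, 0.953, 0.157, 0.256]
wrist_force: [-0.9, 0.0, -0.4]
opening: 0.007
grasp_force: 0.0
```

```bash
cat > m.py <<'E'
from k import *
o=st();cw=ctrl.calibration('wrist');im=ctrl.camera('wrist')[:,:,::-1].copy();cv2.imwrite('pics/wm%.1f.png'%o['time_s'],im)
b=ctrl.camera('top')[:,:,::-1].copy();cv2.imwrite('pics/tm%.1f.png'%o['time_s'],b)
def pl(px,h):
    q,d=ray(cw,*px);P=A0+h*u;w=q+d*(u@(P-q))/(u@d)-A0;return w@ex*1e3,w@ey*1e3
# rectify two planes seen by the wrist camera: hub top (h=.08) and arm top (h=.05)
def rect(h):
    g=np.arange(-110,111,1.)
    mp=np.array([[proj(cw,A0+h*u+x/1e3*ex+y/1e3*ey) for x in g] for y in g],np.float32)
    return cv2.remap(im,mp[...,0],mp[...,1],cv2.INTER_LINEAR)
w=rect(.08);m=cv2.inRange(w,(195,)*3,(255,)*3);n,l,s,ce=cv2.connectedComponentsWithStats(m)
for i in range(1,n):
    if s[i,4]>300 and np.hypot(*(ce[i]-110))<20:
        cn=max(cv2.findContours((l==i).astype(np.uint8),0,1)[0],key=len);print('hub',ce[i]-110,cv2.minAreaRect(cn))
w=rect(.05);g=cv2.cvtColor(w,cv2.COLOR_BGR2GRAY)
# arm: mean grey along rays r=25..55
pr=[(p,np.mean([g[int(round(110+r*np.sin(np.radians(p)))),int(round(110+r*np.cos(np.radians(p))))] for r in range(28,56)])) for p in range(-180,180,3)]
print('darkest rays',sorted(pr,key=lambda t:t[1])[:10])
w=rect(.116);m=cv2.inRange(w,(200,)*3,(255,)*3);n,l,s,ce=cv2.connectedComponentsWithStats(m)
for i in range(1,n):
    d=ce[i]-110
    if 150<s[i,4]<900 and 60<np.hypot(*d)<90:print('handle top?',s[i],np.hypot(*d),np.degrees(np.arctan2(d[1],d[0])))
a=cv2.imread('pics/top0.png');f=8
A=cv2.resize(a,None,fx=f,fy=f,interpolation=cv2.INTER_CUBIC);B=cv2.resize(b,None,fx=f,fy=f,interpolation=cv2.INTER_CUBIC)
T=A[133*f:157*f,155*f:182*f];r=cv2.matchTemplate(B[100*f:175*f,140*f:200*f],T,cv2.TM_CCOEFF_NORMED);_,v,_,l=cv2.minMaxLoc(r)
dx,dy=(l[0]/f+140-155,l[1]/f+100-133);c=ctrl.calibration('top');print('match',v,dx,dy,[('z',z,(onz(c,168.5+dx,145+dy,z)-onz(c,168.5,145,z)).round(4)) for z in(.06,.09)])
E
python3 m.py
```

```text
36.9 [0.56988335 0.02528675 0.30943823] [-0.9  0.  -0.4] 0.007 0.0 [-0.23 -0.27  1.94  0.14  0.96  0.96]
phi -58.09699014097986 r 0.15585628526255765 h 0.18749780340361805
hub [0.38383838 0.23310023] ((110.12882995605469, 110.21617126464844), (34.957298278808594, 37.73273468017578), 82.40535736083984)
darkest rays [(3, np.float64(48.642857142857146)), (0, np.float64(48.892857142857146)), (-3, np.float64(53.642857142857146)), (-6, np.float64(58.42857142857143)), (-9, np.float64(66.85714285714286)), (-12, np.float64(72.32142857142857)), (6, np.float64(73.82142857142857)), (-24, np.float64(79.35714285714286)), (-27, np.float64(79.85714285714286)), (-21, np.float64(82.64285714285714))]
handle top? [140  45  29  19 305] 70.20965891756738 -54.71052937620969
match 0.9815250635147095 1.0 -12.875 [('z', 0.06, array([ 0.0412, -0.0013,  0.    ])), ('z', 0.09, array([ 0.0403, -0.0013,  0.    ]))]
```

```bash
cat > p.py <<'E'
from k import *
import sys
o=st();p0=float(sys.argv[1]);tx=float(sys.argv[2])
a=np.radians(tx);x=np.cos(a)*ex+np.sin(a)*ey;Rt=R.from_matrix(np.c_[x,np.cross(-u,x),-u])
a=np.radians(p0)
for h in(.16,.058):print(h,*move(A0+h*u+.0735*(np.cos(a)*ex+np.sin(a)*ey),Rt,o))
print('force tool',rot(o).inv().apply(o['wrist_force']).round(1))
E
python3 p.py -5 -5
```

```text
37.0 [0.56988616 0.02557852 0.30936474] [-0.2  0.3  1. ] -0.001 0.0 [-0.23 -0.27  1.94  0.14  0.96  0.96]
phi -58.05093349768936 r 0.15559050794374815 h 0.18743274907158772
0.16 [  3.21 -12.18   2.72] [ 0.015 -0.005  3.989]
0.058 [  3.21 -12.2   12.92] [ 0.015 -0.005  3.989]
force tool [ 0.4 -0.1 -0.9]
```

{"fn": "send_rows", "kwargs": {"dr": [[0, 0, 0.6], [0, 0, 1.4], [0, 0, 2.2], [0, 0, 3], [0, 0, 3.6], [0, 0, 4], [0, 0, 4], [0, 0, 4]], "xyz": [[0.5, -3, 0], [1, -6, 0], [2, -9, 1], [3.2, -12.2, 2.7], [3.2, -12.2, 2.7], [3.2, -12.2, 2.7], [3.2, -12.2, 5], [3.2, -12.2, 8]], "jaw": [80, 80, 80, 80, 80, 80, 80, 80]}}

```text
time_s: 38.0
eef_pos: [0.6011, 0.1527, 0.235]
eef_rot: [-0.011, 0.965, -0.04, 0.259]
wrist_force: [0.7, -0.3, -0.3]
opening: 0.801
grasp_force: 0.0
```

{"fn": "send_rows", "kwargs": {"dr": [[0, 0, 0], [0, 0, 0], [0, 0, 0], [0, 0, 0], [0, 0, 0], [0, 0, 0], [0, 0, 0], [0, 0, 0]], "xyz": [[0, 0, 2], [0, 0, 4], [0, 0, 4.9], [0, 0, 4.9], [0, 0, 4.9], [0, 0, 4.9], [0, 0, 4.9], [0, 0, 4.9]], "jaw": [80, 80, 80, 50, 20, 0, 0, 0]}}

```text
time_s: 39.0
eef_pos: [0.626, 0.153, 0.1937]
eef_rot: [-0.011, 0.965, -0.041, 0.26]
wrist_force: [-0.8, 0.3, 3.6]
opening: 0.267
grasp_force: 59.0
```

```bash
python3 p.py -5 -5
```

```text
39.0 [0.62603586 0.15300804 0.19372141] [-0.8  0.3  3.6] 0.267 59.0 [ 0.08  0.05  1.9  -0.06  0.67  1.77]
phi -3.59257011500788 r 0.0732824905876235 h 0.05920783717028105
0.16 [  0.04   0.18 -10.08] [-0.003 -0.02   0.016]
0.058 [0.02 0.18 0.12] [-0.003 -0.02   0.016]
force tool [ 1.1 -0.4 -3.5]
```

Handle gripped with the pads facing the tangent, at φ≈-3.6°. I'll push 6 mm clockwise and read the force.

{"fn": "send_rows", "kwargs": {"dr": [[0, 0, 0], [0, 0, 0], [0, 0, 0], [0, 0, 0], [0, 0, 0], [0, 0, 0], [0, 0, 0], [0, 0, 0]], "xyz": [[0, 0.1, 0], [0, 0.2, 0], [0, 0.3, 0], [0, 0.4, 0], [0, 0.5, 0], [0, 0.6, 0], [0, 0.6, 0], [0, 0.6, 0]], "jaw": [0, 0, 0, 0, 0, 0, 0, 0]}}

```text
time_s: 40.0
eef_pos: [0.6259, 0.1479, 0.1936]
eef_rot: [-0.012, 0.965, -0.041, 0.26]
wrist_force: [-0.9, 4.1, 5.4]
opening: 0.267
grasp_force: 59.0
```

```bash
python3 p.py -5 -5
```

```text
40.0 [0.62587277 0.14792194 0.19362462] [-0.9  4.1  5.4] 0.267 59.0 [ 0.06  0.04  1.9  -0.05  0.67  1.75]
phi -7.557250934121041 r 0.0735880360937646 h 0.05920556087672039
0.16 [  0.03  -0.35 -10.08] [-0.018 -0.026  0.011]
0.058 [-0.   -0.33  0.12] [-0.018 -0.026  0.011]
force tool [ 1.6 -4.2 -5.1]
```

{"fn": "send_rows", "kwargs": {"dr": [[0, 0, 0], [0, 0, 0], [0, 0, 0], [0, 0, 0], [0, 0, 0], [0, 0, 0], [0, 0, 0], [0, 0, 0]], "xyz": [[-0.02, 0.1, 0], [-0.04, 0.2, 0], [-0.05, 0.3, 0], [-0.07, 0.4, 0], [-0.1, 0.5, 0], [-0.12, 0.6, 0], [-0.12, 0.6, 0], [-0.12, 0.6, 0]], "jaw": [0, 0, 0, 0, 0, 0, 0, 0]}}

```text
time_s: 41.0
eef_pos: [0.6249, 0.1447, 0.1936]
eef_rot: [-0.014, 0.964, -0.041, 0.261]
wrist_force: [1.4, 16.4, 4.8]
opening: 0.269
grasp_force: 59.0
```

```bash
python3 p.py -5 -5
```

```text
41.0 [0.62494246 0.14471765 0.19361971] [ 1.4 16.4  4.8] 0.269 59.0 [ 0.05  0.04  1.91 -0.04  0.67  1.73]
phi -10.124731103490388 r 0.07328190173572814 h 0.059666464846062785
0.16 [  0.1   -0.72 -10.03] [-0.059 -0.046  0.004]
0.058 [ 0.05 -0.65  0.17] [-0.059 -0.046  0.004]
force tool [  2.2 -16.7  -3.3]
```

```bash
ls pics | tr '\n' ' '
python3 - <<'E'
from k import *
a=cv2.imread('pics/top0.png');b=ctrl.camera('top')[:,:,::-1].copy();cv2.imwrite('pics/t11.png',b)
for col in(162,166,170,174,178):
    print(col);print(' ini',a[112:142,col].mean(1).astype(int).tolist());print(' now',b[112:142,col].mean(1).astype(int).tolist())
for nm,im in(('ini',a),('now',b)):
    hsv=cv2.cvtColor(im[105:130,150:195],cv2.COLOR_BGR2HSV);m=cv2.inRange(hsv,(18,120,120),(35,255,255));y,x=np.nonzero(m);print(nm,'yellow',len(y),(x.min()+150,x.max()+150,y.min()+105,y.max()+105) if len(y) else '')
c=ctrl.calibration('top')
E
```

```text
crop1.png crop2.png s7.png scene0.png scene0b.png t10.png t7.png t9.png tm36.9.png top0.png top0b.png top1.png v3.png v4.png v7.png v8.png w1.png w1b.png w2.png w3.png w4.png w5.png w6.png w7.png w8.png wf30.75.png wf32.85.png wm36.9.png 162
 ini [166, 161, 172, 183, 184, 178, 141, 77, 144, 219, 225, 225, 225, 225, 225, 226, 226, 226, 226, 218, 205, 227, 229, 228, 225, 224, 200, 136, 100, 108]
 now [172, 166, 177, 188, 189, 183, 150, 151, 229, 232, 232, 229, 229, 227, 203, 163, 140, 179, 167, 118, 108, 120, 157, 177, 119, 117, 160, 205, 211, 194]
166
 ini [163, 166, 175, 182, 184, 182, 170, 138, 85, 65, 91, 110, 119, 125, 125, 126, 134, 146, 144, 140, 172, 228, 228, 223, 190, 103, 106, 101, 120, 180]
 now [169, 172, 180, 188, 190, 187, 179, 190, 227, 230, 230, 222, 149, 137, 130, 111, 150, 209, 220, 223, 226, 196, 120, 100, 99, 104, 114, 119, 121, 176]
170
 ini [171, 170, 171, 185, 187, 185, 170, 135, 116, 66, 85, 120, 153, 161, 162, 167, 174, 185, 184, 182, 193, 227, 225, 214, 168, 163, 128, 101, 109, 155]
 now [176, 175, 176, 189, 191, 190, 177, 168, 211, 216, 217, 188, 183, 133, 103, 132, 197, 230, 233, 233, 232, 225, 179, 99, 98, 102, 100, 97, 121, 188]
174
 ini [169, 157, 155, 183, 187, 187, 175, 152, 162, 112, 163, 181, 179, 173, 169, 165, 160, 155, 154, 162, 182, 213, 227, 227, 223, 196, 159, 180, 154, 167]
 now [174, 161, 160, 187, 192, 194, 178, 150, 198, 228, 229, 221, 164, 134, 176, 142, 109, 103, 99, 98, 99, 99, 99, 102, 107, 119, 138, 173, 216, 227]
178
 ini [171, 165, 164, 180, 184, 187, 182, 170, 161, 69, 74, 129, 176, 181, 182, 183, 183, 179, 168, 174, 184, 207, 228, 230, 229, 225, 215, 200, 209, 212]
 now [175, 170, 168, 184, 189, 191, 185, 171, 202, 232, 232, 228, 215, 216, 216, 189, 168, 172, 201, 154, 111, 128, 161, 208, 216, 210, 222, 197, 146, 140]
ini yellow 23 (np.int64(164), np.int64(180), np.int64(119), np.int64(120))
now yellow 0
```

{"fn": "send_rows", "kwargs": {"dr": [[0, 0, 0], [0, 0, 0], [0, 0, 0], [0, 0, 0], [0, 0, 0], [0, 0, 0], [0, 0, 0], [0, 0, 0]], "xyz": [[-0.02, 0.1, 0], [-0.04, 0.2, 0], [-0.06, 0.3, 0], [-0.08, 0.4, 0], [-0.08, 0.4, 0], [-0.08, 0.4, 0], [-0.08, 0.4, 0], [-0.08, 0.4, 0]], "jaw": [0, 0, 0, 0, 0, 0, 0, 0]}}

```text
time_s: 42.05
eef_pos: [0.6243, 0.1426, 0.1935]
eef_rot: [-0.015, 0.964, -0.041, 0.262]
wrist_force: [4.2, 24.5, 3.5]
opening: 0.27
grasp_force: 59.1
```

```bash
python3 p.py -5 -5
```

```text
42.05 [0.62429431 0.14255174 0.19352562] [ 4.2 24.5  3.5] 0.27 59.1 [ 0.05  0.03  1.92 -0.03  0.66  1.72]
phi -11.880080536591532 r 0.07309807096212897 h 0.059909053609414786
0.16 [  0.15  -0.96 -10.  ] [-0.085 -0.057 -0.   ]
0.058 [ 0.09 -0.87  0.2 ] [-0.085 -0.057 -0.   ]
force tool [  3.2 -24.9  -0.7]
```

The handle pushes back with 25 N against the stop (turning needs 2 N), so it's at the end. I'll ease off, open and retract.

{"fn": "send_rows", "kwargs": {"dr": [[0, 0, 0], [0, 0, 0], [0, 0, 0], [0, 0, 0], [0, 0, 0], [0, 0, 0], [0, 0, 0], [0, 0, 0]], "xyz": [[0, -0.2, 0], [0, -0.5, 0], [0, -0.6, 0], [0, -0.6, 0], [0, -0.6, 0], [0, -0.6, 0], [0, -0.6, 0], [0, -0.6, -0.5]], "jaw": [0, 0, 0, 30, 50, 70, 70, 70]}}

```text
time_s: 43.05
eef_pos: [0.6202, 0.1428, 0.195]
eef_rot: [-0.011, 0.965, -0.042, 0.258]
wrist_force: [0.2, -0.1, -0.0]
opening: 0.697
grasp_force: 0.0
```

{"fn": "send_rows", "kwargs": {"dr": [[0, 0, 0], [0, 0, 0], [0, 0, 0], [0, 0, 0], [0, 0, 0], [0, 0, 0], [0, 0, 0], [0, 0, 0]], "xyz": [[0, 0, -2], [0, 0, -5], [0, 0, -8], [0, 0, -10], [-3, 0, -10], [-6, 0, -10], [-7.3, 0.5, -10], [-7.3, 0.5, -10]], "jaw": [70, 70, 70, 70, 30, 0, 0, 0]}}

```text
time_s: 44.05
eef_pos: [0.507, 0.1441, 0.2456]
eef_rot: [-0.011, 0.965, -0.041, 0.259]
wrist_force: [0.0, 0.5, 0.0]
opening: -0.0
grasp_force: 0.0
```

```bash
python3 - <<'E'
from k import *
o=st();a=np.radians(-5);x=np.cos(a)*ex+np.sin(a)*ey;Rt=R.from_matrix(np.c_[x,np.cross(-u,x),-u])
for h in(.12,.10,.09):print(h,*move(A0+h*u,Rt,o))
E
python3 m.py
```

```text
44.05 [0.50696111 0.14405514 0.24564867] [0.  0.5 0. ] -0.0 0.0 [ 0.08 -0.31  2.1  -0.05  0.83  1.76]
phi -106.52907970041443 r 0.014128721201823787 h 0.16371554800168164
0.12 [ 0.28 -1.38  4.37] [ 0.001 -0.007  0.013]
0.1 [ 0.28 -1.38  6.37] [ 0.001 -0.007  0.013]
0.09 [ 0.28 -1.38  7.37] [ 0.001 -0.007  0.013]
44.05 [0.50696111 0.14405514 0.24564867] [0.  0.5 0. ] -0.0 0.0 [ 0.08 -0.31  2.1  -0.05  0.83  1.76]
phi -106.52907970041443 r 0.014128721201823787 h 0.16371554800168164
hub [-0.57992565 -4.33903346] ((108.84489440917969, 103.76094818115234), (47.87440872192383, 35.581600189208984), 88.45184326171875)
darkest rays [(0, np.float64(52.5)), (-6, np.float64(53.0)), (-3, np.float64(53.107142857142854)), (-9, np.float64(54.107142857142854)), (-12, np.float64(57.714285714285715)), (-15, np.float64(63.357142857142854)), (3, np.float64(73.67857142857143)), (-18, np.float64(88.28571428571429)), (162, np.float64(89.0)), (159, np.float64(90.60714285714286))]
handle top? [174  94  17  16 217] 72.23429791123557 -6.755962131827125
handle top? [160 109  23  12 210] 60.645195609931825 4.1561342323430575
match 0.981309175491333 1.0 -12.875 [('z', 0.06, array([ 0.0412, -0.0013,  0.    ])), ('z', 0.09, array([ 0.0403, -0.0013,  0.    ]))]
```

Table unchanged (41 mm moved, at the stop). I'll finish with a gentle push of the shut fingertips on the hub to make sure it's home.

{"fn": "send_rows", "kwargs": {"dr": [[0, 0, 0], [0, 0, 0], [0, 0, 0], [0, 0, 0], [0, 0, 0], [0, 0, 0], [0, 0, 0], [0, 0, 0]], "xyz": [[0.28, -1.38, 0], [0.28, -1.38, 2], [0.28, -1.38, 4], [0.28, -1.38, 5], [0.28, -1.38, 5.6], [0.28, -1.38, 6.2], [0.28, -1.38, 6.6], [0.28, -1.38, 6.6]], "jaw": [0, 0, 0, 0, 0, 0, 0, 0]}}

```text
time_s: 45.15
eef_pos: [0.5437, 0.1579, 0.1903]
eef_rot: [-0.011, 0.965, -0.041, 0.259]
wrist_force: [0.5, 0.3, -0.3]
opening: 0.002
grasp_force: 0.0
```

```bash
python3 p.py -5 -5
```

```text
45.15 [0.5436542  0.15787201 0.19033083] [ 0.5  0.3 -0.3] 0.002 0.0 [ 0.1  -0.13  2.08 -0.08  0.68  1.81]
phi 70.07904475398284 r 0.0002893218653738422 h 0.09746234820189986
0.16 [ 7.34  0.04 -6.25] [ 0.    -0.002  0.014]
0.058 [7.34 0.04 3.95] [ 0.    -0.002  0.014]
force tool [ 0.2 -0.3  0.5]
```

{"fn": "send_rows", "kwargs": {"dr": [[0, 0, 0], [0, 0, 0], [0, 0, 0], [0, 0, 0], [0, 0, 0], [0, 0, 0], [0, 0, 0], [0, 0, 0]], "xyz": [[0, 0, 0.1], [0, 0, 0.2], [0, 0, 0.3], [0, 0, 0.3], [0, 0, 0.3], [0, 0, 0.3], [0, 0, 0.3], [0, 0, 0.3]], "jaw": [0, 0, 0, 0, 0, 0, 0, 0]}}

```text
time_s: 46.15
eef_pos: [0.5452, 0.1579, 0.1878]
eef_rot: [-0.011, 0.965, -0.041, 0.259]
wrist_force: [-0.2, 0.6, 0.3]
opening: -0.003
grasp_force: 0.0
```

```bash
python3 p.py -5 -5|tail -1
```

```text
force tool [-0.1 -0.6 -0.4]
```

{"fn": "send_rows", "kwargs": {"dr": [[0, 0, 0], [0, 0, 0], [0, 0, 0], [0, 0, 0], [0, 0, 0], [0, 0, 0], [0, 0, 0], [0, 0, 0]], "xyz": [[0, 0, 0.1], [0, 0, 0.2], [0, 0, 0.3], [0, 0, 0.3], [0, 0, 0.3], [0, 0, 0.3], [0, 0, 0.3], [0, 0, 0.3]], "jaw": [0, 0, 0, 0, 0, 0, 0, 0]}}

```text
time_s: 47.15
eef_pos: [0.5467, 0.1579, 0.1852]
eef_rot: [-0.011, 0.965, -0.041, 0.259]
wrist_force: [-0.2, -0.3, -0.3]
opening: 0.003
grasp_force: 0.0
```

```bash
python3 p.py -5 -5
```

```text
47.15 [0.54667668 0.15786253 0.18524618] [-0.2 -0.3 -0.3] 0.003 0.0 [ 0.1  -0.12  2.07 -0.08  0.66  1.81]
phi 56.49412528037618 r 0.0003148476247284091 h 0.09154766835319861
0.16 [ 7.34  0.04 -6.84] [-0.    -0.004  0.014]
0.058 [7.33 0.04 3.36] [-0.    -0.004  0.014]
force tool [-0.3  0.3  0.1]
```

{"fn": "send_rows", "kwargs": {"dr": [[0, 0, 0], [0, 0, 0], [0, 0, 0], [0, 0, 0], [0, 0, 0], [0, 0, 0], [0, 0, 0], [0, 0, 0]], "xyz": [[0, 0, 0.5], [0, 0, 0.9], [0, 0, 1.2], [0, 0, 1.5], [0, 0, 1.7], [0, 0, 1.9], [0, 0, 2], [0, 0, 2]], "jaw": [0, 0, 0, 0, 0, 0, 0, 0]}}

```text
time_s: 48.15
eef_pos: [0.5567, 0.1579, 0.1679]
eef_rot: [-0.011, 0.965, -0.041, 0.259]
wrist_force: [-0.3, -0.6, -0.4]
opening: -0.001
grasp_force: 0.0
```

```bash
python3 p.py -5 -5|sed -n '2p;5p'
```

```text
phi 62.12850351154277 r 0.00028662178611681214 h 0.07149481275742442
force tool [-0.4  0.7  0.2]
```

{"fn": "send_rows", "kwargs": {"dr": [[0, 0, 0], [0, 0, 0], [0, 0, 0], [0, 0, 0], [0, 0, 0], [0, 0, 0], [0, 0, 0], [0, 0, 0]], "xyz": [[0, 0, 0.1], [0, 0, 0.2], [0, 0, 0.3], [0, 0, 0.4], [0, 0, 0.5], [0, 0, 0.5], [0, 0, 0.5], [0, 0, 0.5]], "jaw": [0, 0, 0, 0, 0, 0, 0, 0]}}

```text
time_s: 49.15
eef_pos: [0.5592, 0.1579, 0.1636]
eef_rot: [-0.011, 0.965, -0.041, 0.259]
wrist_force: [0.3, 0.8, -0.5]
opening: 0.002
grasp_force: 0.0
```

```bash
python3 p.py -5 -5|sed -n '2p;5p'
```

```text
phi 63.01769401554628 r 0.0003190127238970577 h 0.06654777966623697
force tool [-0.1 -0.8  0.5]
```

{"fn": "send_rows", "kwargs": {"dr": [[0, 0, 0], [0, 0, 0], [0, 0, 0], [0, 0, 0], [0, 0, 0], [0, 0, 0], [0, 0, 0], [0, 0, 0]], "xyz": [[0, 0, 0.1], [0, 0, 0.2], [0, 0, 0.25], [0, 0, 0.3], [0, 0, 0.3], [0, 0, 0.3], [0, 0, 0.3], [0, 0, 0.3]], "jaw": [0, 0, 0, 0, 0, 0, 0, 0]}}

```text
time_s: 50.15
eef_pos: [0.5608, 0.158, 0.1619]
eef_rot: [-0.011, 0.965, -0.041, 0.259]
wrist_force: [-8.0, -0.7, 10.0]
opening: 0.001
grasp_force: 6.3
```

```bash
python3 p.py -5 -5|sed -n '2p;5p'
```

```text
phi 25.49438882682014 r 0.0008136724306499742 h 0.06430650070994852
force tool [ -1.8   0.8 -12.7]
```

Contact at the expected height (about 80 mm hub top). A slight extra press, then retreat well clear.

{"fn": "send_rows", "kwargs": {"dr": [[0, 0, 0], [0, 0, 0], [0, 0, 0], [0, 0, 0], [0, 0, 0], [0, 0, 0], [0, 0, 0], [0, 0, 0]], "xyz": [[0, 0, 0.1], [0, 0, 0.1], [0, 0, 0], [0, 0, -2], [0, 0, -5], [0, 0, -9], [0, 0, -13], [0, 0, -16]], "jaw": [0, 0, 0, 0, 0, 0, 0, 0]}}

```text
time_s: 51.15
eef_pos: [0.4802, 0.1579, 0.3013]
eef_rot: [-0.011, 0.965, -0.041, 0.26]
wrist_force: [0.0, 0.4, -0.1]
opening: 0.001
grasp_force: 0.0
```

{"fn": "send_rows", "kwargs": {"dr": [[0, 0, 0], [0, 0, 0], [0, 0, 0], [0, 0, 0], [0, 0, 0], [0, 0, 0], [0, 0, 0], [0, 0, 0]], "xyz": [[0, 1, 0], [0, 2, 0], [0, 4, 0], [0, 6, 0], [0, 8, 0], [0, 9, 0], [0, 10, 0], [0, 10, 0]], "jaw": [0, 0, 0, 0, 0, 0, 0, 0]}}

```text
time_s: 52.15
eef_pos: [0.4728, 0.0569, 0.2934]
eef_rot: [-0.011, 0.965, -0.043, 0.257]
wrist_force: [-0.5, 0.6, -0.4]
opening: -0.002
grasp_force: 0.0
```

```bash
python3 m.py
python3 - <<'E'
from k import *
# bystanders: compare top views, before/after
a=cv2.imread('pics/top0.png');b=cv2.imread(sorted(__import__('glob').glob('pics/tm*.png'))[-1])
c=ctrl.calibration('top')
for nm,(y0,y1,x0,x1) in {'torch':(138,170,232,256),'caliper':(215,278,115,175),'pistons':(175,218,342,392)}.items():
    T=a[y0:y1,x0:x1];r=cv2.matchTemplate(b[y0-8:y1+8,x0-8:x1+8],T,cv2.TM_CCOEFF_NORMED);_,v,_,l=cv2.minMaxLoc(r);print(nm,round(v,3),l[0]-8,l[1]-8)
E
```

```text
52.15 [0.47282023 0.05694016 0.29339379] [-0.5  0.6 -0.4] -0.002 0.0 [-0.2  -0.53  2.15  0.12  1.02  1.42]
phi -95.51213696738179 r 0.10112746706859876 h 0.22213446845248525
hub [6.78396739 6.78804348] ((118.79915618896484, 125.13978576660156), (75.92344665527344, 41.579307556152344), 58.73626708984375)
darkest rays [(-3, np.float64(51.25)), (-6, np.float64(51.42857142857143)), (-9, np.float64(52.25)), (0, np.float64(53.285714285714285)), (-12, np.float64(55.535714285714285)), (-171, np.float64(57.142857142857146)), (-15, np.float64(64.67857142857143)), (-21, np.float64(65.14285714285714)), (-174, np.float64(65.71428571428571)), (-24, np.float64(68.78571428571429))]
handle top? [100  33  65  10 255] 74.65413348428798 -75.71264655682519
handle top? [155  36  25  18 339] 86.57506303688385 -49.54777657440494
handle top? [175  95  16  18 228] 72.8614436711084 -5.239393704487091
match 0.9813165068626404 1.0 -12.875 [('z', 0.06, array([ 0.0412, -0.0013,  0.    ])), ('z', 0.09, array([ 0.0403, -0.0013,  0.    ]))]
torch 1.0 0 0
caliper 0.445 0 0
pistons 1.0 0 0
```

```bash
python3 -c "
from bench import ctrl
print(ctrl.hand_in())"
```

```text
the job is handed in; nothing more can be done
None
```

The crank is fully home on the shaft and the job is handed in, but the table's arrival at the end stop is inferred: it moved about 41 mm of the 45 mm range over a little more than two turns, then the handle pushed back with 25 N (turning needs 2 N). I read that as the slide having started about 4 mm along. The torch and pistons did not move; the caliper showed no shift, but its match was weak.

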